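# Lay the work sheet in the rolling tray and set the mold on it

### The arm

A 7-joint arm with a two-finger parallel gripper is mounted at the origin on the work surface. World frame = base frame: x ahead of the robot, y to its left, z up, the work surface at z = 0. Lengths are in m, angles in rad, forces in N, time in s.
With the tool pointing down it reaches from about 0.4 to 0.85 m from the base axis. Payload 10.4 kg.
Tool frame: the origin (TCP) lies where the fingers leave the gripper's body, on its centre line; the fingertips stand 73 mm ahead of it and the grasp point (between the pads) lies 54 mm ahead of it; z points along the fingers, y is the direction in which the jaws open and shut (so a half turn about z gives the same grasp; the last joint's range is limited). The gripper opens to 85 mm and grips with 20 to 120 N. Pads are 22 mm wide; open, the fingers measure 114 mm over their backs; the gripper's body (76 mm by 85 mm) begins 54 mm behind the grasp point. The pads swing forward as they close: fully open they stand 13 mm farther back than shut.
Start: joints at [-1.265, 0.332, -0.065, 1.46, 0.022, 1.35, -0.088], TCP at [0.202, 0.592, 0.304] pointing down, gripper open.
Joint ranges: [-2.6, 2.6], [-0.5, 2.12], [-1.47, 1.34], [0.16, 2.42], [-1.27, 4.41], [0.06, 2.06], [-2.6, 2.6]. Speed limits (rad/s): [2.22, 2.22, 2.79, 2.79, 3.14, 3.14, 3.14].

### API

Orientations are given as a unit quaternion [x, y, z, w].
In Python, from workcell import get_obs, camera, camera_model, hand_in gives the robot as it stands.
- The arm moves only by the shell command python3 -m crank 'ROWS' [FORCE]. ROWS is text: rows parted by semicolons, each of 7 numbers parted by spaces: the shift along the tool's x, y, z in units of 40 mm (1.0 is 40 mm), then the turn, a rotation vector about the tool's x, y, z in units of 8 degrees (1.0 is 8 degrees), then the finger opening in mm, from 0 to 85.4. In form: x y z ax ay az jaw; .... A call has exactly 10 rows; each row shifts and turns the pose as measured when the row begins, along the tool's axes as they then stand; what a row does not reach is not made up. A row lasts 1/10 s, in which the tool goes at most 50 mm and 8.59 degrees, less where a joint would pass 70% of its speed; a pose out of reach is approached as far as the arm can. A call is refused whole if a number of a shift passes 1 or a number of a turn 1, either way. A call with a gripper value outside its range is refused whole. The fingers move at their own pace and stop on an object; FORCE is the grip in N (left out, the last holds). Time passes only in rows, so rows that do not move let the fingers close, or fill a call up. It gives the time, the measured TCP pose, the force and the opening at its end, in the units of the state.
- get_obs(): the state, without advancing time (a new reading comes with each control period).
- camera(name): name is "scene" or "top" or "wrist"; returns (picture, depth): 400x640x3 uint8, red, green, blue; 400x640 float32, m along the optical axis (not along the pixel's ray), 0 where there is no reading.
- camera_model(name): a dict with "fx", "fy", "cx", "cy" (pixels), "position" and "rotation" of the camera in the world; the wrist camera has in their place "hand_eye" (4x4, takes a point from camera to tool coordinates, whose origin is the TCP and whose axes are the flange's). Camera axes: x right, y up, looking along -z (the intrinsics and any distortion apply to the point x, -y, -z); pixel columns grow to the right and rows downward; lengths in m; the calibration is good to about 2 mm. A picture is of the moment at which its call begins: read the wrist's pose just before it. camera_model takes no time and is no camera call.
- hand_in(): hands the job in, once; it reports no verdict.
The state is a dict: "clock": time; "joint_pos": joint angles; "joint_velocities": joint speeds; "tau": joint torques, N m; "position": TCP position; "ee_rot": TCP orientation; "ft_force": force on the tool from outside, world axes, zero at the start; "torque": the same for the moment, N m; "grip_width": opening from 0.0 (shut) to 1.0 (fully open).
Only numpy, scipy, OpenCV 4.12 (cv2) and the standard library are available. Lean on these libraries where they do the work, as an engineer would, in place of code of your own. Each camera call takes 0.05 s, during which the arm holds its last target.

### The job

Set up for molding: reach in under the wooden riser shelf, press on the thin yellow work sheet and drag it out, keeping it flat on the granite, then slide it in between the rails of the wooden rolling tray until it is fully home against the dark end stop. Then lift the coral oval mold out of the mint box, stand it upright on the oval printed in the middle of the sheet, lined up with that oval, and finally flip the box's lid shut with the scoop left inside. Do not disturb the other things on the ledge.

Things in the scene. Friction and masses are not known exactly. Their poses are not given: they have to be found in the camera images.
- sheet_center (a point): Thin stiff yellow sheet, 140 (x) x 110 (y) x 3 mm, 90 g, flat on the granite; this point is the middle of its top face. A dark oval is printed round it, long axis along x. At the start only 12 to 20 mm of its -x edge stick out in front of the riser. It cannot be picked up; it slides easily (friction 0.3): about 10 N of fingertip pressure on its top drags it.
- riser: Fixed wooden shelf on four legs: board 200 (x) x 420 (y) x 18 mm, underside 140 mm above the ledge. Origin on the ledge under the board's middle; front edge at x = -100 mm, facing the robot. Front and back open, legs at y = +-200 mm. The board keeps a vertical tool off the sheet: lean the tool about 40 degrees, fingers pointing in under the board.
- tray: Fixed wooden frame, no floor: two light rails along y, 9 mm high, inner faces at x = +-76 mm, from y = -67 to +75 mm, then flared tips to +104 mm; dark end stop, inner face at y = -55 mm. Mouth at +y. Origin on the ledge under the middle of the sheet when it is fully home, 140 mm side between the rails: sheet and tray x axes then agree.
- mold_center (a point): Coral-coloured hard plastic oval mold, an upright open cup 74 (its x) x 50 (its y) x 70 mm high, straight sides, 100 g; this point is its centre, 35 mm above its foot. It starts standing in the left or right half of the mint box and sticks up 26 mm above the box's rim. Grip it across its 50 mm width.
- box: Fixed mint-green plastic box, 120 (x) x 220 (y) x 48 mm high, walls and floor 4 mm, open at the top; origin under its centre on the ledge. It holds the mold in one half and a small steel scoop in the other; the lid is hinged along its +x rim.
- lid (a joint): Hinge of the mint box's flat lid (100 g): 0 = shut on the rim, 2.0 rad = fully open, leaning back, where it starts (1.85 to 2.0). The hinge is loose and lightly damped: once it is pushed from behind past upright, to below about 1.4 rad, it falls shut by itself if nothing is in the way.
- lid_edge (a point): Middle of the lid's free edge, 120 mm from the hinge; the lid is 220 mm wide along the box's y and 5 mm thick.
- lid_hinge (a point): Middle of the lid's hinge line, 48.5 mm above the ledge, on the box's +x rim; axes as the box's.
- scoop: Small stainless scoop, 87 mm long, 30 mm wide, 20 mm high, lying in the mint box; origin on its underside. It stays in the box.
- mortar: Bystander: white ceramic mortar with pestle, 96 mm across, 60 mm high (pestle to 92 mm). Origin under its centre.
- dropper: Bystander: amber glass dropper bottle, 34 mm across, 85 mm high. Origin under its centre.
- bowl: Bystander: small blue bowl, 80 mm across, 35 mm high. Origin under its centre.
- spares: Bystander: stack of spare teal and cream oval molds, 74 x 50 x 62 mm high. Origin under its centre.
- jar: Bystander: cream jar with steel cap, 64 mm across, 75 mm high. Origin under its centre.
- spatula: Bystander: wooden-handled spatula lying on the ledge, 200 mm long, under 30 mm high.
There are look-alikes about, which are no part of the job. Of the things that look like the part that bears mold_center, take the one that is farthest from the robot's base at the start.

How it is judged:
By the outcome, as a careful person would: the job done as asked, in the order asked, and still so for the second after the job is handed in, with the robot touching nothing.
It also fails if it takes over 72 s, if anything falls off the work surface, if the arm or the gripper's body presses on something with over 40 N, if the wrist force passes 120 N, or if a joint passes its speed limit or range.

## Working session

There is one attempt and no reset: what is moved stays moved. The work goes in short steps, Python scripts to look and compute and a shell command to move; the robot and the scene stay as the last step left them, time stands still between calls to the robot, and variables do not carry over. Pictures are saved under pics/ and viewed, and the job is handed in when it is done.

```bash
ls; mkdir -p pics
python3 - <<'E'
from workcell import get_obs, camera, camera_model
import cv2,numpy as np
print(get_obs())
for n in ["scene","top","wrist"]:
    im,d=camera(n); cv2.imwrite(f"pics/{n}0.png",im[:,:,::-1]); np.save(f"pics/{n}0.npy",d); np.save(f"pics/{n}0im.npy",im)
    print(n,camera_model(n))
E
```

```text
pics
{'clock': 0.0, 'joint_pos': array([-1.26459113,  0.33286234, -0.06471289,  1.46091939,  0.02161323,
        1.34991214, -0.08853248]), 'joint_velocities': array([-0.00065822, -0.00081808,  0.00090786,  0.00057017,  0.00123782,
       -0.00119651,  0.00056643]), 'tau': array([ 1.92306114e-03, -6.25464821e+01,  5.03615895e-02, -3.91586781e+01,
        1.62444898e-02,  9.84575890e-03,  2.09952077e-06]), 'position': array([0.2017305 , 0.59126549, 0.30313232]), 'ee_rot': array([ 1.63661426e-01,  9.86516317e-01, -6.98171067e-04, -7.83225171e-05]), 'ft_force': array([-0.53875052,  0.39969736, -0.15265334]), 'torque': array([-0.06058858, -0.00405582, -0.03285186]), 'grip_width': 0.9995881484544803}
scene {'fx': 503.4552520810423, 'fy': 503.4552520810423, 'cx': 322.0433698289237, 'cy': 202.0622042768439, 'position': array([1.46689077, 0.42421462, 1.10030769]), 'rotation': array([0.21990572, 0.33157825, 0.77765952, 0.48676792])}
top {'fx': 393.49249461654665, 'fy': 393.49249461654665, 'cx': 319.8627120918221, 'cy': 201.84395932943235, 'position': array([ 0.33186888, -0.00615666,  1.16604107]), 'rotation': array([ 0.04790355, -0.05825618, -0.70431107,  0.70587349])}
wrist {'fx': 345.49072092891663, 'fy': 345.49072092891663, 'cx': 322.70588735552593, 'cy': 198.5748457336148, 'hand_eye': array([[-2.15316933e-04,  9.54566518e-01,  2.97997846e-01,
         7.58015852e-02],
       [ 9.99999675e-01, -2.61553655e-05,  8.06327636e-04,
        -8.80235336e-04],
       [ 7.77487606e-04,  2.97997923e-01, -9.54566202e-01,
        -6.83324142e-02],
       [ 0.00000000e+00,  0.00000000e+00,  0.00000000e+00,
         1.00000000e+00]])}
```

View pics/scene0.png

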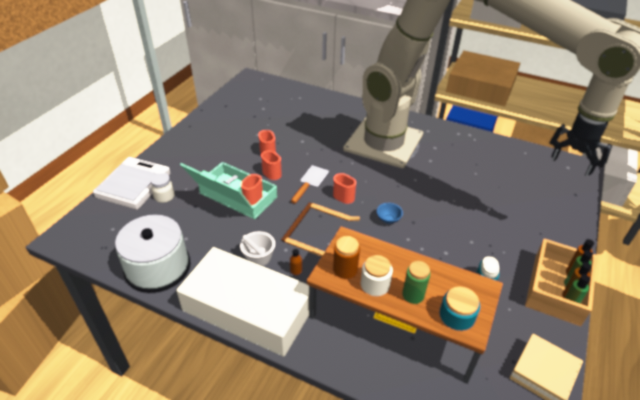

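View pics/top0.png

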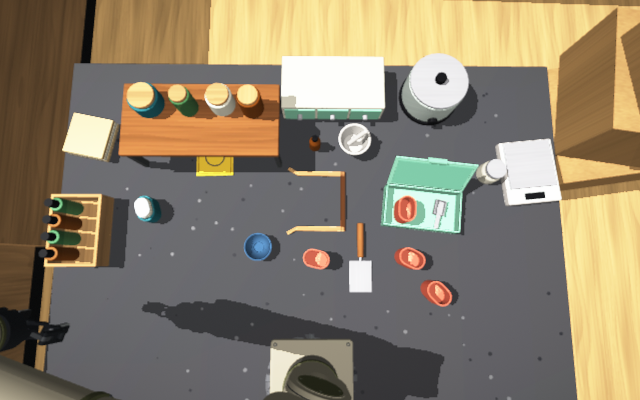

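View pics/wrist0.png

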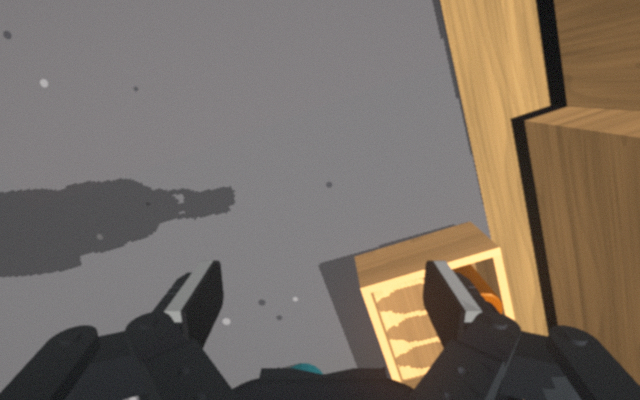

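The coral cups (top view) are at (405,209) in the mint box, (316,259), (410,259) and (437,293). I'll measure all of them along with the rest of the scene.

```bash
cat > h.py <<'E'
import numpy as np,cv2
from scipy.spatial.transform import Rotation as R
from workcell import get_obs, camera, camera_model
def pose(n,obs=None):
    m=camera_model(n)
    if n=="wrist":
        T=np.eye(4);T[:3,:3]=R.from_quat(obs["ee_rot"]).as_matrix();T[:3,3]=obs["position"]
        H=T@m["hand_eye"]; return m,H[:3,:3],H[:3,3]
    return m,R.from_quat(m["rotation"]).as_matrix(),m["position"]
def rays(n,uv,obs=None):
    m,Rm,p=pose(n,obs); uv=np.atleast_2d(uv).astype(float)
    if any(k for k in m if 'dist' in k): print(m.keys())
    d=np.c_[(uv[:,0]-m["cx"])/m["fx"],-(uv[:,1]-m["cy"])/m["fy"],-np.ones(len(uv))]
    return p,d@Rm.T
def plane(n,uv,z,obs=None):
    p,d=rays(n,uv,obs); return p+d*((z-p[2])/d[:,2])[:,None]
def pts(n,uv,depth,obs=None):
    p,d=rays(n,uv,obs); uv=np.atleast_2d(uv).astype(int)
    return p+d*depth[uv[:,1],uv[:,0]][:,None]
def project(n,P,obs=None):
    m,Rm,p=pose(n,obs); c=(np.atleast_2d(P)-p)@Rm
    return np.c_[m["cx"]+m["fx"]*c[:,0]/-c[:,2],m["cy"]-m["fy"]*c[:,1]/-c[:,2]]
def snap(n,tag):
    o=get_obs(); im,d=camera(n); cv2.imwrite(f"pics/{tag}.png",im[:,:,::-1]); np.save(f"pics/{tag}.npy",d); np.save(f"pics/{tag}im.npy",im)
    import pickle; pickle.dump(o,open(f"pics/{tag}.pkl","wb")); return o,im,d
E
python3 - <<'E'
from h import *
im=np.load("pics/top0im.npy");d=np.load("pics/top0.npy")
v,u=np.mgrid[:400,:640]; P=pts("top",np.c_[u.ravel(),v.ravel()],d).reshape(400,640,3)
hsv=cv2.cvtColor(im,cv2.COLOR_RGB2HSV)
def comps(mask,name,amin=60):
    n,l,s,c=cv2.connectedComponentsWithStats(mask.astype(np.uint8))
    for i in range(1,n):
        if s[i,4]<amin: continue
        q=P[l==i]; print(name,s[i],c[i].round(1),"med",np.median(q,0).round(4),"lo",np.percentile(q,2,0).round(4),"hi",np.percentile(q,98,0).round(4))
H,S,V=hsv[...,0],hsv[...,1],hsv[...,2]
comps(((H<8)|(H>174))&(S>130)&(V>90),"coral")
comps((H>22)&(H<32)&(S>180)&(V>120),"yellow")
comps((H>70)&(H<88)&(S>60)&(V>80),"mint")
comps((H>100)&(H<118)&(S>120)&(V>60),"blue")
print("ledge z",P[300:320,100:130,2].mean(),P[180:190,250:270,2].mean())
big=cv2.resize(im[140:250,270:480],None,fx=3.8,fy=3.8,interpolation=cv2.INTER_CUBIC);cv2.imwrite("pics/topc.png",big[:,:,::-1])
big=cv2.resize(im[70:200,110:300],None,fx=4,fy=4,interpolation=cv2.INTER_CUBIC);cv2.imwrite("pics/topd.png",big[:,:,::-1])
E
```

```text
coral [394 196  22  27 379] [404.3 209. ] med [ 0.4816 -0.2682  0.0371] lo [ 0.4463 -0.2881  0.02  ] hi [ 0.5147 -0.2409  0.076 ]
coral [395 248  31  21 354] [409.1 258.1] med [ 0.3418 -0.2739  0.0335] lo [ 0.3142 -0.3265 -0.0009] hi [ 0.3673 -0.2407  0.072 ]
coral [304 250  18  18 179] [311.2 258. ] med [0.3416 0.0025 0.0203] lo [ 0.3188 -0.0216  0.016 ] hi [0.3636 0.0207 0.0706]
coral [421 280  31  26 441] [435.5 292.3] med [ 0.2461 -0.3485  0.0357] lo [ 0.2176 -0.3995 -0.0013] hi [ 0.2788 -0.314   0.0718]
yellow [199 157  34  16 325] [215.9 165.8] med [0.6156 0.2869 0.0028] lo [ 0.6     0.2429 -0.0013] hi [0.6416 0.3408 0.0075]
yellow [207 157  16   8  89] [214.4 160.2] med [0.6349 0.2969 0.0032] lo [ 0.6227  0.2754 -0.0012] hi [0.6441 0.3168 0.0082]
mint [285 109  30  10 251] [299.3 113.5] med [0.7657 0.0396 0.0524] lo [ 0.7639 -0.0048  0.0123] hi [0.7683 0.0801 0.0821]
mint [318 110  30  10 226] [331.8 114.1] med [ 0.7656 -0.0545  0.0482] lo [ 0.7638 -0.1007  0.0127] hi [ 0.7672 -0.0166  0.0803]
mint [349 110  32  10 215] [364.1 114.4] med [ 0.7658 -0.1497  0.0493] lo [ 0.7642 -0.197   0.0014] hi [ 0.7682 -0.1124  0.0758]
mint [ 381  156   97   78 3106] [426.8 183.5] med [ 0.5607 -0.3214  0.0835] lo [ 0.4235 -0.4344  0.0006] hi [ 0.5995 -0.2079  0.1551]
mint [406 200  19  26 207] [418.6 214.4] med [ 0.4689 -0.3193  0.004 ] lo [ 0.442  -0.3343  0.    ] hi [ 0.5109 -0.288   0.0084]
blue [245 233  27  27 574] [257.7 246.4] med [0.3752 0.1576 0.0162] lo [0.3386 0.1202 0.0012] hi [0.4093 0.1894 0.0371]
ledge z 0.0013574851370728794 -0.0002896717218038991
```

View pics/topc.png

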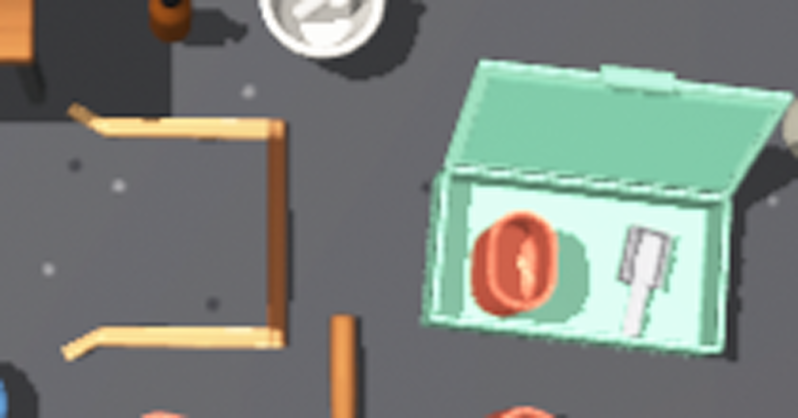

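View pics/topd.png

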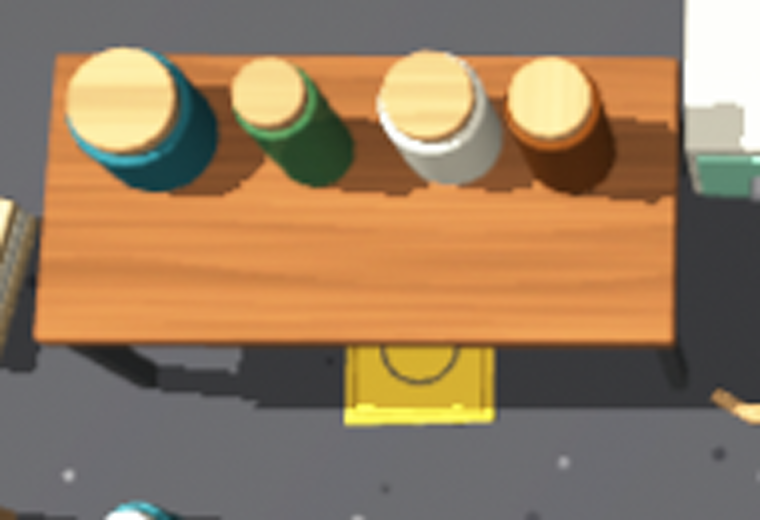

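The crop confirms the mold in the box's left half, with the scoop in the right half. At about 0.55 m from the base it is the farthest of the four coral cups (the others are at 0.44, 0.34 and 0.43), so that's the one. Next I'll get exact geometry for the sheet, tray and box.

Run:
```python
from h import *
im=np.load("pics/top0im.npy");d=np.load("pics/top0.npy")
hsv=cv2.cvtColor(im,cv2.COLOR_RGB2HSV);H,S,V=[hsv[...,i].astype(int) for i in range(3)]
def big(mask):
    n,l,s,c=cv2.connectedComponentsWithStats(mask.astype(np.uint8)); i=1+np.argmax(s[1:,4]); return (l==i),s[i]
# sheet
m=np.zeros(H.shape,bool); sub=np.s_[150:182,190:245]; m[sub]=((H>20)&(H<34)&(S>130)&(V>90))[sub]
ys,xs=np.where(m)
for r in range(156,176): 
    c=np.where(m[r])[0]
    if len(c): print(r,c.min(),c.max(),end='; ')
print()
lo=[];L=[];Rr=[]
for c in range(201,231):
    r=np.where(m[:,c])[0]; lo.append((c+.0,r.max()+.5))
for r in range(160,173):
    c=np.where(m[r])[0]; L.append((c.min()-.5,r));Rr.append((c.max()+.5,r))
for nm,e in(("front",lo),("left",L),("right",Rr)):
    Q=plane("top",e,0.003); f=Q[:,:2].mean(0); vx,vy,x0,y0=cv2.fitLine(Q[:,:2].astype(np.float32),cv2.DIST_HUBER,0,.01,.01).ravel()
    print(nm,(x0,y0),"ang",np.degrees(np.arctan2(vy,vx)))
# tray rails
w=(H>8)&(H<25)&(S>80)&(V>110); m=np.zeros(H.shape,bool); sub=np.s_[165:240,284:350]; m[sub]=w[sub]
up=[];dn=[]
for c in range(297,338):
    r=np.where(m[165:200,c])[0]+165; up.append((c,r.max()+.5)); 
    r=np.where(m[210:240,c])[0]+210; dn.append((c,r.min()-.5))
for nm,e in(("+x rail in",up),("-x rail in",dn)):
    Q=plane("top",e,0.009); vx,vy,x0,y0=cv2.fitLine(Q[:,:2].astype(np.float32),cv2.DIST_HUBER,0,.01,.01).ravel()
    print(nm,(x0,y0),"ang",np.degrees(np.arctan2(vy,vx))); print(np.median(np.diff(Q[:,0])), Q[0],Q[-1])
st=[]
ww=(H<20)&(S>80)&(V>50)
for r in range(182,224):
    c=np.where(ww[r,330:350])[0]+330; st.append((c.min()-.5,r))
Q=plane("top",st,0.009); vx,vy,x0,y0=cv2.fitLine(Q[:,:2].astype(np.float32),cv2.DIST_HUBER,0,.01,.01).ravel(); print("stop",(x0,y0),np.degrees(np.arctan2(vy,vx)))
# riser front edge
rs=[]
for c in range(130,275):
    r=np.where(((H<20)&(S>90)&(V>90))[100:160,c])[0]+100; rs.append((c,r.max()+.5))
Q=plane("top",rs,0.158); vx,vy,x0,y0=cv2.fitLine(Q[:,:2].astype(np.float32),cv2.DIST_HUBER,0,.01,.01).ravel(); print("riser",(x0,y0),np.degrees(np.arctan2(vy,vx)),plane("top",[[120,155],[280,155]],.158))
# bowl
print(plane("top",[[257.7,246.4]],.035),"bowl")
mor=plane("top",[[354,140],[314,143]],0.06);print(mor)
```

```text
157 196 232; 158 197 233; 159 197 233; 160 196 233; 161 196 233; 162 196 233; 163 196 233; 164 196 233; 165 196 233; 166 196 233; 167 196 233; 168 196 233; 169 196 233; 170 196 233; 171 196 233; 172 196 233; 173 196 233; 174 196 233; 175 196 226; 
front (np.float32(0.5870881), np.float32(0.29572493)) ang -89.75015
left (np.float32(0.61335987), np.float32(0.35210225)) ang 2.7600017
right (np.float32(0.61606467), np.float32(0.2379343)) ang 1.9385633
+x rail in (np.float32(0.5856057), np.float32(-0.01978112)) ang 88.1997
1.3087637516562278e-05 [0.58685522 0.04568317 0.009     ] [ 0.58430836 -0.07447596  0.009     ]
-x rail in (np.float32(0.4359657), np.float32(-0.014997648)) ang 89.024185
7.1877416710219855e-06 [0.43641183 0.04420939 0.009     ] [ 0.43669949 -0.07367587  0.009     ]
stop (np.float32(0.5040124), np.float32(-0.08148434)) -0.36513534
riser (np.float32(0.60491806), np.float32(0.24726138)) 89.77915 [[0.60684591 0.50267892 0.158     ]
 [0.60900933 0.08430449 0.158     ]]
[[0.37405202 0.15448466 0.035     ]] bowl
[[ 0.68211934 -0.12166976  0.06      ]
 [ 0.67240654 -0.00506016  0.06      ]]
```

Measured sheet centre is about (0.657, 0.295) and it sticks out 18 mm, which fits the description. The tray origin is about (0.511, -0.027) and the rails are about 150 mm apart, also consistent. Next is a helper to plan moves.

```bash
cat >> h.py <<'E'
def Rt(lean=0,yaw=0):
    # tool x=-X,y=+Y,z=-Z ; lean deg: fingers toward +X ; yaw deg about world Z
    B=np.array([[-1,0,0],[0,1,0],[0,0,-1.]]).T
    return R.from_euler('z',yaw,degrees=True).as_matrix()@B@R.from_euler('y',-lean,degrees=True).as_matrix()
def plan(p,Rm,n,tip=None):
    """constant tool-frame row to reach TCP p (or fingertip/grasp point at tip m ahead)"""
    o=get_obs(); R0=R.from_quat(o["ee_rot"]).as_matrix(); p0=o["position"]; p=np.array(p,float)
    if tip is not None: p=p-Rm[:,2]*tip
    w=R.from_matrix(R0.T@Rm).as_rotvec()/n
    A=np.zeros((3,3));Q=R0.copy();E=R.from_rotvec(w).as_matrix()
    for i in range(n): A+=Q; Q=Q@E
    v=np.linalg.solve(A,p-p0)
    print("t",round(o["clock"],2),"from",p0.round(4),"to",p.round(4),"F",o["ft_force"].round(1),"row x%d:"%n,(v/.04).round(3),(np.degrees(w)/8).round(3))
def st():
    o=get_obs(); m=R.from_quat(o["ee_rot"]).as_matrix(); print("t",round(o["clock"],2),"tcp",o["position"].round(4),"tip",(o["position"]+.073*m[:,2]).round(4),"F",o["ft_force"].round(1),"g",round(o["grip_width"]*85.4,1)); print(m.round(3)); return o
E
python3 -c "
from h import *
plan([.45,.295,.16],Rt(40),20)"
```

```text
t 0.15 from [0.2018 0.5913 0.3033] to [0.45  0.295 0.16 ] F [ 0.2 -0.2  0.1] row x20: [-0.3  -0.32  0.29] [-0.041 -0.248 -0.113]
```

```bash
r="-0.3 -0.32 0.29 -0.04 -0.25 -0.11 45"; python3 -m crank '-0.3 -0.32 0.29 -0.04 -0.25 -0.11 45;-0.3 -0.32 0.29 -0.04 -0.25 -0.11 45;-0.3 -0.32 0.29 -0.04 -0.25 -0.11 45;-0.3 -0.32 0.29 -0.04 -0.25 -0.11 45;-0.3 -0.32 0.29 -0.04 -0.25 -0.11 45;-0.3 -0.32 0.29 -0.04 -0.25 -0.11 45;-0.3 -0.32 0.29 -0.04 -0.25 -0.11 45;-0.3 -0.32 0.29 -0.04 -0.25 -0.11 45;-0.3 -0.32 0.29 -0.04 -0.25 -0.11 45;-0.3 -0.32 0.29 -0.04 -0.25 -0.11 45' 20; python3 -c "
from h import *
st();plan([.45,.295,.16],Rt(40),10)"
```

```text
clock: 1.15
position: [0.3035, 0.43, 0.2014]
ee_rot: [0.08, 0.98, -0.002, 0.181]
ft_force: [0.6, -0.3, 0.5]
grip_width: 0.528
t 1.15 tcp [0.3035 0.43   0.2014] tip [0.3293 0.4276 0.1332] F [ 0.6 -0.3  0.5] g 45.1
[[-0.922  0.157  0.354]
 [ 0.156  0.987 -0.033]
 [-0.355  0.025 -0.935]]
t 1.15 from [0.3035 0.43   0.2014] to [0.45  0.295 0.16 ] F [ 0.6 -0.3  0.5] row x10: [-0.297 -0.308  0.281] [-0.042 -0.238 -0.107]
```

```bash
python3 -m crank '-0.3 -0.31 0.28 -0.04 -0.24 -0.11 45;-0.3 -0.31 0.28 -0.04 -0.24 -0.11 45;-0.3 -0.31 0.28 -0.04 -0.24 -0.11 45;-0.3 -0.31 0.28 -0.04 -0.24 -0.11 45;-0.3 -0.31 0.28 -0.04 -0.24 -0.11 45;-0.3 -0.31 0.28 -0.04 -0.24 -0.11 45;-0.3 -0.31 0.28 -0.04 -0.24 -0.11 45;-0.3 -0.31 0.28 -0.04 -0.24 -0.11 45;-0.3 -0.31 0.28 -0.04 -0.24 -0.11 45;-0.3 -0.31 0.28 -0.04 -0.24 -0.11 45'; python3 -c "
from h import *
st();plan([.53,.295,.03],Rt(40),7,.073);snap('wrist','w1')"
```

```text
clock: 2.15
position: [0.4553, 0.2873, 0.1587]
ee_rot: [-0.007, 0.938, -0.003, 0.348]
ft_force: [1.2, 0.3, 1.4]
grip_width: 0.529
t 2.15 tcp [0.4553 0.2873 0.1587] tip [0.5029 0.2873 0.1034] F [1.2 0.3 1.4] g 45.2
[[-0.758 -0.011  0.652]
 [-0.015  1.    -0.001]
 [-0.652 -0.01  -0.758]]
t 2.15 from [0.4553 0.2873 0.1587] to [0.4831 0.295  0.0859] F [1.2 0.3 1.4] row x7: [0.093 0.028 0.262] [-0.001  0.012  0.015]
```

View pics/w1.png

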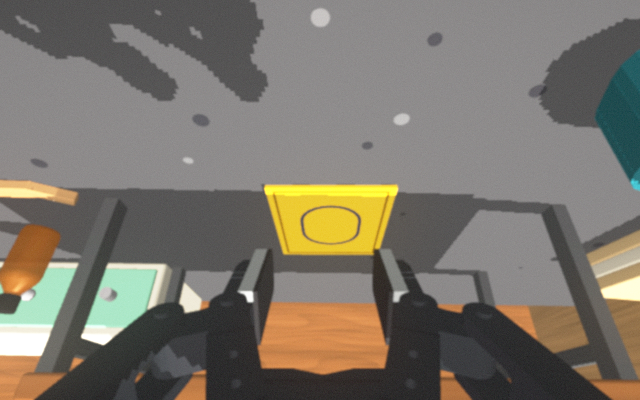

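The wrist view shows the whole sheet: front corners at about (266,187) and (396,187), back corners at (283,254) and (370,254), oval centre near (331,225). Measuring those.

```bash
cat >> h.py <<'E'
def sheet(tag,n="wrist",quad=True,box=None,z=.003):
    import pickle
    im=np.load(f"pics/{tag}im.npy"); o=pickle.load(open(f"pics/{tag}.pkl","rb")) 
    hsv=cv2.cvtColor(im,cv2.COLOR_RGB2HSV); m=cv2.inRange(hsv,(20,120,80),(34,255,255))
    if box: k=np.zeros_like(m); k[box[1]:box[3],box[0]:box[2]]=1; m*=k
    m=cv2.morphologyEx(m,cv2.MORPH_CLOSE,np.ones((7,7)))
    c=max(cv2.findContours(m,cv2.RETR_EXTERNAL,cv2.CHAIN_APPROX_NONE)[0],key=cv2.contourArea)
    Q=plane(n,c[:,0,:].astype(float),z,o)[:,:2]
    r=cv2.minAreaRect((Q*1000).astype(np.float32)); print("sheet rect mm",np.round(r[0],1),np.round(r[1],1),"ang",round(r[2],2)); return r
E
python3 -c "
from h import *
sheet('w1')
import pickle
o=pickle.load(open('pics/w1.pkl','rb'))
print(plane('wrist',[[331,225],[266,187],[396,187],[370,254],[283,254]],.003,o).round(4))"
```

```text
sheet rect mm [653.6 294.2] [143.6 110.7] ang 1.62
[[0.6528 0.2949 0.003 ]
 [0.5875 0.2396 0.003 ]
 [0.5847 0.3456 0.003 ]
 [0.7233 0.342  0.003 ]
 [0.7269 0.2414 0.003 ]]
```

```bash
python3 -m crank '0.09 0.03 0.26 0 0.01 0.015 45;0.09 0.03 0.26 0 0.01 0.015 45;0.09 0.03 0.26 0 0.01 0.015 45;0.09 0.03 0.26 0 0.01 0.015 45;0.09 0.03 0.26 0 0.01 0.015 45;0.09 0.03 0.26 0 0.01 0.015 45;0.09 0.03 0.26 0 0.01 0.015 45;0 0 0 0 0 0 45;0 0 0 0 0 0 45;0 0 0 0 0 0 45'; python3 -c "
from h import *
st();plan([.645,.295,.02],Rt(40),9,.073)"
```

```text
clock: 3.2
position: [0.4859, 0.291, 0.0835]
ee_rot: [0.003, 0.939, -0.003, 0.343]
ft_force: [-1.1, 1.2, 0.2]
grip_width: 0.526
t 3.2 tcp [0.4859 0.291  0.0835] tip [0.5329 0.2905 0.0276] F [-1.1  1.2  0.2] g 45.0
[[-0.765  0.007  0.644]
 [ 0.003  1.    -0.007]
 [-0.644 -0.003 -0.765]]
t 3.2 from [0.4859 0.291  0.0835] to [0.5981 0.295  0.0759] F [-1.1  1.2  0.2] row x9: [-0.225  0.012  0.217] [-0.005  0.002 -0.002]
```

```bash
python3 -m crank '-0.225 0.01 0.217 0 0 0 45;-0.225 0.01 0.217 0 0 0 45;-0.225 0.01 0.217 0 0 0 45;-0.225 0.01 0.217 0 0 0 45;-0.225 0.01 0.217 0 0 0 45;-0.225 0.01 0.217 0 0 0 45;-0.225 0.01 0.217 0 0 0 45;-0.225 0.01 0.217 0 0 0 45;-0.225 0.01 0.217 0 0 0 45;0 0 0 0 0 0 45'; python3 -c "
from h import *
st();plan([.645,.295,.005],Rt(40),5,.073)"
```

```text
clock: 4.2
position: [0.6106, 0.2933, 0.0769]
ee_rot: [0.004, 0.939, -0.002, 0.344]
ft_force: [0.2, -0.3, 1.0]
grip_width: 0.528
t 4.2 tcp [0.6106 0.2933 0.0769] tip [0.6578 0.2928 0.0212] F [ 0.2 -0.3  1. ] g 45.1
[[-0.763  0.008  0.646]
 [ 0.005  1.    -0.007]
 [-0.647 -0.002 -0.763]]
t 4.2 from [0.6106 0.2933 0.0769] to [0.5981 0.295  0.0609] F [ 0.2 -0.3  1. ] row x5: [0.099 0.008 0.021] [-0.01   0.007 -0.007]
```

```bash
python3 -m crank '0.1 0.01 0.02 0 0 0 45;0.1 0.01 0.02 0 0 0 45;0.1 0.01 0.02 0 0 0 45;0.1 0.01 0.02 0 0 0 45;0.05 0 0.06 0 0 0 45;0.03 0 0.035 0 0 0 45;0.03 0 0.035 0 0 0 45;0.03 0 0.035 0 0 0 45;0.03 0 0.035 0 0 0 45;0.03 0 0.035 0 0 0 45'; python3 -c "
from h import *
st()"
```

```text
clock: 5.2
position: [0.6046, 0.2982, 0.0611]
ee_rot: [0.005, 0.936, 0.0, 0.353]
ft_force: [-2.8, -0.7, 12.2]
grip_width: 0.529
t 5.2 tcp [0.6046 0.2982 0.0611] tip [0.6528 0.298  0.0063] F [-2.8 -0.7 12.2] g 45.2
[[-0.751  0.009  0.661]
 [ 0.01   1.    -0.003]
 [-0.661  0.004 -0.751]]
```

```bash
python3 -m crank '0.1 0 -0.025 0 0 0 45;0.15 0 -0.07 0 0 0 45;0.185 0 -0.09 0 0 0 45;0.185 0 -0.09 0 0 0 45;0.185 0 -0.09 0 0 0 45;0.185 0 -0.09 0 0 0 45;0.185 0 -0.09 0 0 0 45;0.185 0 -0.09 0 0 0 45;0.1 0 -0.02 0 0 0 45;0.03 0 0.035 0 0 0 45'; python3 -c "
from h import *
st(); snap('top','t2');sheet('t2','top',box=(180,140,260,200))"
```

```text
clock: 6.2
position: [0.5566, 0.305, 0.0597]
ee_rot: [0.008, 0.928, 0.005, 0.372]
ft_force: [-2.8, -2.3, 10.0]
grip_width: 0.531
t 6.2 tcp [0.5566 0.305  0.0597] tip [0.607  0.3052 0.0069] F [-2.8 -2.3 10. ] g 45.4
[[-0.723  0.012  0.691]
 [ 0.019  1.     0.003]
 [-0.691  0.016 -0.723]]
sheet rect mm [608.3 303.8] [113.9  96.9] ang 78.3
```

View pics/t2.png

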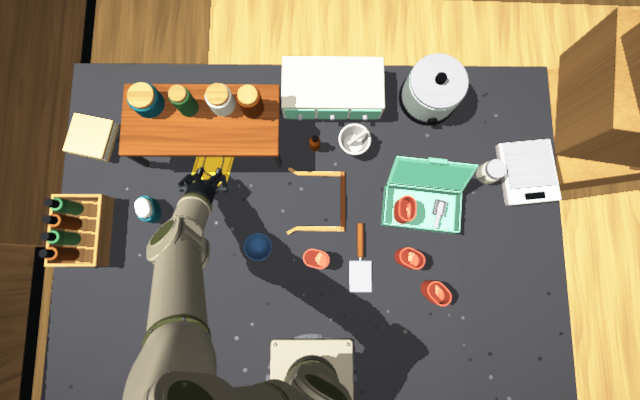

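```bash
python3 -c "
from h import *
snap('wrist','w2');sheet('w2');plan([.507,.293,.0069],Rt(40),12,.073)"
```

```text
sheet rect mm [621.2 298.8] [107.9 143.6] ang 76.88
t 6.3 from [0.5567 0.305  0.0596] to [0.4601 0.293  0.0628] F [-2.7 -0.3 12.7] row x12: [ 0.145 -0.026 -0.14 ] [ 0.002  0.039 -0.011]
```

View pics/w2.png

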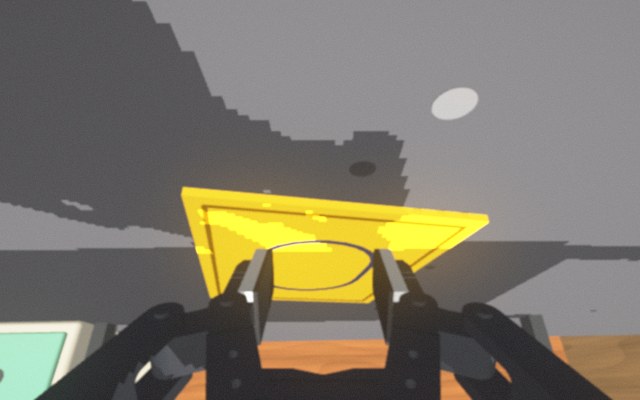

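```bash
python3 -m crank '0.03 0 0.035 0.15 0.05 0 45;0.03 0 0.035 0.1 0.05 0 45;0.17 -0.02 -0.08 0.03 0.07 -0.01 45;0.185 -0.02 -0.09 0.02 0.07 -0.01 45;0.185 -0.02 -0.09 0.02 0.07 -0.01 45;0.185 -0.02 -0.09 0.02 0.07 -0.01 45;0.185 -0.02 -0.09 0.02 0.07 -0.01 45;0.185 -0.02 -0.09 0.02 0.07 -0.01 45;0.185 -0.02 -0.09 0.02 0.07 -0.01 45;0.185 -0.02 -0.09 0.02 0.07 -0.01 45'; python3 -c "
from h import *
st()
snap('wrist','w3');sheet('w3')"
```

```text
clock: 7.3
position: [0.5104, 0.3093, 0.0615]
ee_rot: [0.023, 0.937, -0.016, 0.349]
ft_force: [3.6, -0.5, 11.3]
grip_width: 0.528
t 7.3 tcp [0.5104 0.3093 0.0615] tip [0.5581 0.306  0.0064] F [ 3.6 -0.5 11.3] g 45.1
[[-0.755  0.054  0.653]
 [ 0.031  0.998 -0.046]
 [-0.655 -0.014 -0.756]]
sheet rect mm [583.3 307.9] [148.1 109.1] ang 0.94
```

View pics/w3.png

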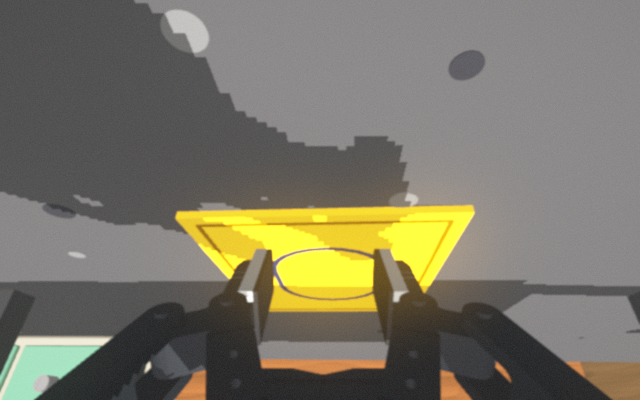

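```bash
python3 -m crank '0.12 -0.02 -0.03 -0.07 0.03 0 45;0.185 -0.03 -0.09 -0.03 0.05 0.01 45;0.185 -0.03 -0.09 0 0.05 0.01 45;0.185 -0.03 -0.09 0 0.05 0.01 45;0.185 -0.03 -0.09 0 0.05 0.01 45;0.185 -0.03 -0.09 0 0.05 0.01 45;0.185 -0.03 -0.09 0 0.05 0.01 45;0.185 -0.03 -0.09 0 0.05 0.01 45;0.185 -0.03 -0.09 0 0.05 0.01 45;0.185 -0.03 -0.09 0 0.05 0.01 45'; python3 -c "
from h import *
st()
snap('wrist','w4');sheet('w4')"
```

```text
clock: 8.35
position: [0.448, 0.3115, 0.0627]
ee_rot: [0.031, 0.941, 0.003, 0.338]
ft_force: [3.1, 0.3, 11.9]
grip_width: 0.528
t 8.35 tcp [0.448  0.3115 0.0627] tip [0.4944 0.3104 0.0064] F [ 3.1  0.3 11.9] g 45.1
[[-0.77   0.056  0.636]
 [ 0.06   0.998 -0.015]
 [-0.635  0.026 -0.772]]
sheet rect mm [534.5 307.2] [119.8 164.4] ang 79.63
```

View pics/w4.png

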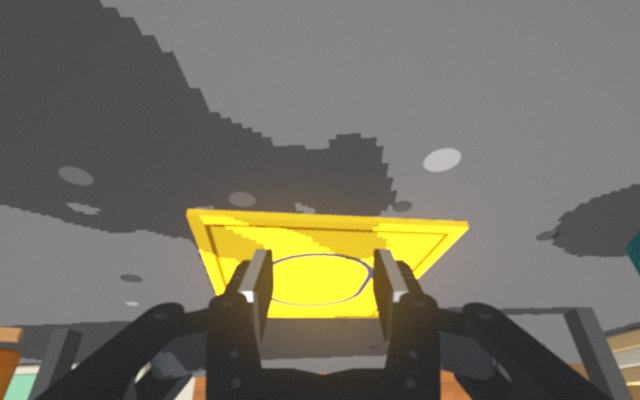

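```bash
python3 -c "
from h import *
plan([.47,.305,.26],Rt(0),9)"
```

```text
t 8.4 from [0.4473 0.3116 0.0627] to [0.47  0.305 0.26 ] F [ 1.1 -0.8 15.2] row x9: [-0.269 -0.012 -0.495] [ 0.005  0.548 -0.05 ]
```

```bash
python3 -m crank '-0.3 0 -0.35 0 0.1 0 45;-0.27 0 -0.5 0 0.55 -0.05 45;-0.27 0 -0.5 0 0.55 -0.05 45;-0.27 0 -0.5 0 0.55 -0.05 45;-0.27 0 -0.5 0 0.55 -0.05 45;-0.27 0 -0.5 0 0.55 -0.05 45;-0.27 0 -0.5 0 0.55 -0.05 45;-0.27 0 -0.5 0 0.55 -0.05 45;-0.27 0 -0.45 0 0.55 -0.05 45;0 0 0 0 0 0 45'; python3 -c "
from h import *
st()
snap('wrist','w5');sheet('w5')"
```

```text
clock: 9.4
position: [0.4574, 0.3096, 0.2538]
ee_rot: [-0.001, 0.999, 0.003, 0.039]
ft_force: [0.7, -0.1, 0.0]
grip_width: 0.524
t 9.4 tcp [0.4574 0.3096 0.2538] tip [0.463  0.3101 0.181 ] F [ 0.7 -0.1  0. ] g 44.8
[[-0.997 -0.001  0.078]
 [-0.001  1.     0.007]
 [-0.078  0.007 -0.997]]
sheet rect mm [528.4 302.3] [111.6 142.1] ang 79.3
```

View pics/w5.png

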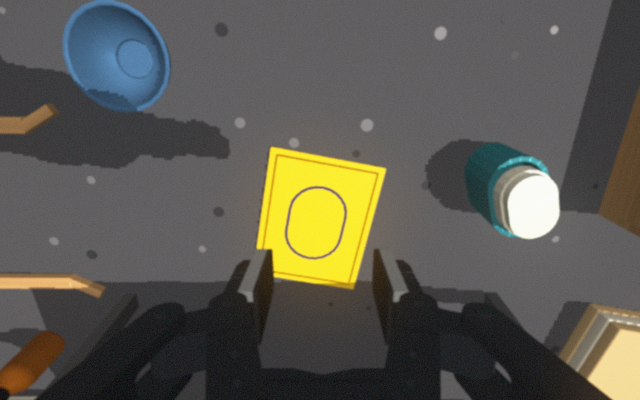

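```bash
python3 -c "
from h import *
plan([.528,.302,.02],Rt(0,-10.7),9,.073)"
```

```text
t 9.45 from [0.4562 0.3096 0.2522] to [0.528 0.302 0.093] F [-0.3 -0.3 -0.5] row x9: [-0.182 -0.007  0.45 ] [0.01  0.061 0.15 ]
```

```bash
python3 -m crank '-0.18 0 0.45 0.01 0.06 0.15 45;-0.18 0 0.45 0.01 0.06 0.15 45;-0.18 0 0.45 0.01 0.06 0.15 45;-0.18 0 0.45 0.01 0.06 0.15 45;-0.18 0 0.45 0.01 0.06 0.15 45;-0.18 0 0.45 0.01 0.06 0.15 45;-0.18 0 0.45 0.01 0.06 0.15 45;-0.18 0 0.4 0.01 0.06 0.15 45;-0.1 0 0.1 0 0 0.05 45;0 0 0 0 0 0 45'; python3 -c "
from h import *
st();plan([.528,.302,.005],Rt(0,-10.7),5,.073)"
```

```text
clock: 10.45
position: [0.5137, 0.3046, 0.0923]
ee_rot: [0.086, 0.996, -0.007, 0.004]
ft_force: [-0.7, -1.1, 0.7]
grip_width: 0.53
t 10.45 tcp [0.5137 0.3046 0.0923] tip [0.5142 0.3035 0.0193] F [-0.7 -1.1  0.7] g 45.3
[[-0.985  0.172  0.006]
 [ 0.172  0.985 -0.015]
 [-0.009 -0.014 -1.   ]]
t 10.45 from [0.5137 0.3046 0.0923] to [0.528 0.302 0.078] F [-0.7 -1.1  0.7] row x5: [-0.072  0.     0.072] [-0.02   0.013  0.02 ]
```

```bash
python3 -m crank '-0.07 0 0.07 -0.02 0.01 0.02 45;-0.07 0 0.07 -0.02 0.01 0.02 45;-0.07 0 0.07 -0.02 0.01 0.02 45;-0.07 0 0.07 -0.02 0.01 0.02 45;-0.05 0 0.07 -0.02 0.01 0.02 45;0 0 0.06 0 0 0 45;0 0 0.05 0 0 0 45;0 0 0.05 0 0 0 45;0 0 0.05 0 0 0 45;0 0 0.05 0 0 0 45'; python3 -c "
from h import *
st()"
```

```text
clock: 11.45
position: [0.5292, 0.304, 0.0736]
ee_rot: [0.093, 0.996, 0.003, 0.004]
ft_force: [-3.8, -3.8, 20.9]
grip_width: 0.53
t 11.45 tcp [0.5292 0.304  0.0736] tip [0.5298 0.3044 0.0006] F [-3.8 -3.8 20.9] g 45.3
[[-0.983  0.185  0.008]
 [ 0.185  0.983  0.005]
 [-0.007  0.007 -1.   ]]
```

```bash
python3 -m crank '0 0 0.035 0.04 0 -0.2 45;0 0 0.035 0.02 0 -0.2 45;0 0 0.035 0 0 -0.2 45;0.05 0 0.035 0 0 -0.2 45;0.08 0 0.035 0 0 -0.2 45;0.08 -0.05 0.035 0 0 -0.15 45;0.08 -0.1 0.035 0 0 -0.1 45;0.08 -0.15 0.035 0 0 -0.05 45;0.05 -0.2 0.035 0 0 0 45;0 -0.2 0.035 0 0 0 45'; python3 -c "
from h import *
st();snap('wrist','w6');sheet('w6')"
```

```text
clock: 12.45
position: [0.522, 0.2857, 0.0739]
ee_rot: [-0.004, 1.0, 0.008, 0.017]
ft_force: [0.1, 2.4, 9.2]
grip_width: 0.531
t 12.45 tcp [0.522  0.2857 0.0739] tip [0.5245 0.2869 0.001 ] F [0.1 2.4 9.2] g 45.3
[[-0.999 -0.007  0.034]
 [-0.007  1.     0.017]
 [-0.034  0.016 -0.999]]
sheet rect mm [521.7 285.5] [109.5 129.3] ang 83.03
```

View pics/w6.png

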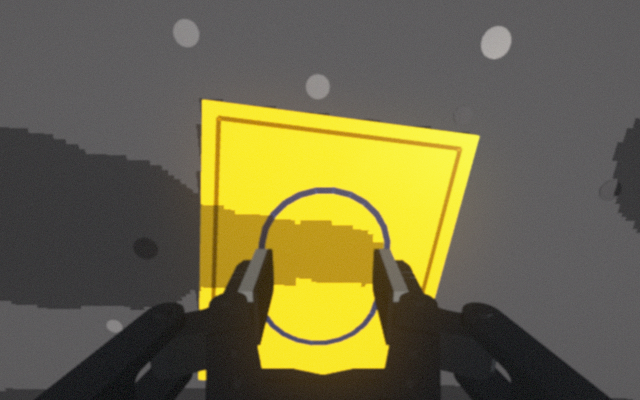

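```bash
python3 -m crank '0 0 0.035 0.12 0.1 0 45;0 0 0.04 0.1 0.1 0 45;0 0 0.04 0.05 0.05 0 45;0 0 0.04 0.03 0.02 -0.15 45;0 0 0.04 0.03 0.02 -0.2 45;0 0 0.04 0.03 0.02 -0.2 45;0 0 0.04 0.03 0.02 -0.2 45;0 0 0.04 0.03 0.02 -0.2 45;0 0 0.04 0.02 0.02 -0.1 45;0 0 0.04 0.02 0.02 0 45'; python3 -c "
from h import *
st();o,im,d=snap('wrist','w7');sheet('w7')"
```

```text
clock: 13.5
position: [0.5317, 0.29, 0.0744]
ee_rot: [-0.079, 0.997, -0.02, -0.001]
ft_force: [-3.4, -2.6, 16.2]
grip_width: 0.527
t 13.5 tcp [0.5317 0.29   0.0744] tip [0.5318 0.2871 0.0014] F [-3.4 -2.6 16.2] g 45.0
[[-0.988 -0.157  0.   ]
 [-0.157  0.987 -0.039]
 [ 0.006 -0.039 -0.999]]
sheet rect mm [526.9 283.6] [109.6 136.7] ang 82.79
```

View pics/w7.png

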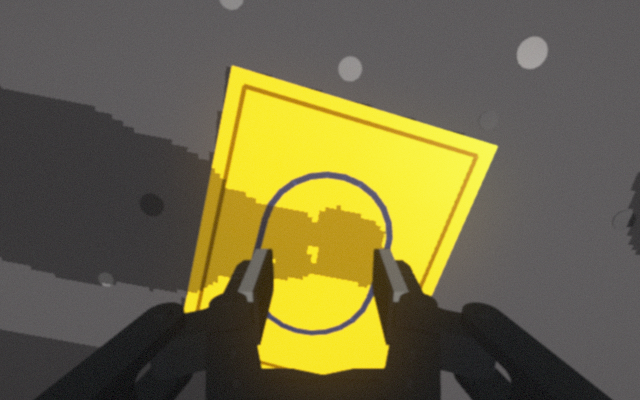

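Only one of the two spread fingers presses at a time, so the yaw isn't correcting. Instead I'll close the fingers and pull from a point near the sheet's leading (-y) side, so that the sheet trails and aligns itself.

```bash
python3 -m crank '0 0 -0.3 0 0 0 45;0 0 -0.3 0 0 0 0;0 0 -0.2 0 0 0 0;0 0 0 0 0 0.15 0;0 0 0 0 0 0.15 0;0 0 0 0 0 0.15 0;0 0 0 0 0 0.15 0;0 0 0 0 0 0.15 0;0 0 0 0 0 0.15 0;0 0 0 0 0 0 0'; python3 -c "
from h import *
st();snap('wrist','w8');sheet('w8');plan([.523,.252,.015],Rt(0,-3),8,.073)"
```

```text
clock: 14.55
position: [0.5309, 0.2914, 0.1073]
ee_rot: [-0.01, 1.0, -0.021, -0.001]
ft_force: [-0.3, 0.2, -0.3]
grip_width: 0.005
t 14.55 tcp [0.5309 0.2914 0.1073] tip [0.5308 0.2884 0.0344] F [-0.3  0.2 -0.3] g 0.4
[[-1.    -0.02  -0.002]
 [-0.02   0.999 -0.041]
 [ 0.003 -0.041 -0.999]]
sheet rect mm [522.3 284.3] [110.1 127.5] ang 82.87
t 14.6 from [0.5309 0.2914 0.1073] to [0.523 0.252 0.088] F [ 1.4 -0.5  0.3] row x8: [ 0.023 -0.122  0.063] [-0.037 -0.001  0.066]
```

View pics/w8.png

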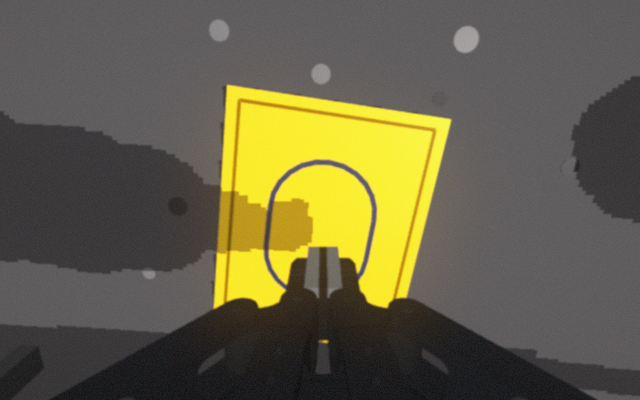

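```bash
python3 -m crank '0.02 -0.12 0.06 -0.04 0 0 0;0.02 -0.12 0.06 -0.04 0 0 0;0.02 -0.12 0.06 -0.04 0 0 0;0.02 -0.12 0.06 -0.04 0 0 0;0.02 -0.12 0.06 -0.04 0 0 0;0.02 -0.12 0.06 -0.04 0 0 0;0.02 -0.12 0.06 -0.04 0 0 0;0.02 -0.12 0.06 -0.04 0 0 0;0 -0.05 0.05 0 0 0 0;0 0 0.05 0 0 0 0'; python3 -c "
from h import *
st();plan([.524,.252,.006],Rt(0,-3),4,.073)"
```

```text
clock: 15.6
position: [0.525, 0.2455, 0.0829]
ee_rot: [-0.01, 1.0, 0.004, -0.001]
ft_force: [0.2, 0.0, 0.7]
grip_width: 0.002
t 15.6 tcp [0.525  0.2455 0.0829] tip [0.5248 0.246  0.0099] F [0.2 0.  0.7] g 0.2
[[-1.    -0.02  -0.003]
 [-0.02   1.     0.007]
 [ 0.003  0.007 -1.   ]]
t 15.6 from [0.525  0.2455 0.0829] to [0.524 0.252 0.079] F [0.2 0.  0.7] row x4: [0.006 0.04  0.025] [ 0.012 -0.005  0.129]
```

```bash
python3 -m crank '0 0.04 0.03 0.01 0 0 0;0 0.04 0.03 0.01 0 0 0;0 0.03 0.04 0.01 0 0 0;0 0 0.04 0 0 0 0;0 0 0.04 0 0 0 0;0 0 0.04 0 0 0 0;0 -0.1 0.04 0 0 0 0;0 -0.2 0.04 0 0 0 0;0 -0.25 0.04 0 0 0 0;0 -0.25 0.04 0 0 0 0'; python3 -c "
from h import *
st();snap('wrist','w9');sheet('w9')"
```

```text
clock: 16.6
position: [0.5306, 0.2274, 0.0757]
ee_rot: [-0.014, 1.0, 0.008, 0.006]
ft_force: [-0.3, 2.7, 10.7]
grip_width: 0.001
t 16.6 tcp [0.5306 0.2274 0.0757] tip [0.5315 0.2286 0.0028] F [-0.3  2.7 10.7] g 0.1
[[-1.    -0.027  0.012]
 [-0.027  1.     0.016]
 [-0.012  0.016 -1.   ]]
sheet rect mm [515.6 262.2] [109.7 103.4] ang 84.98
```

View pics/w9.png

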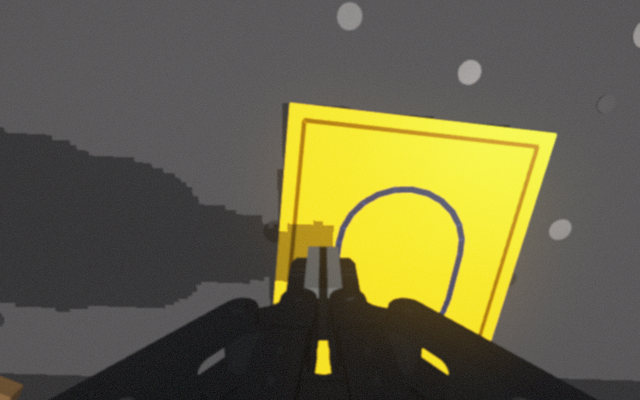

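```bash
python3 -m crank '0.05 -0.3 0.04 0.02 0.02 0 0;0.07 -0.3 0.04 0.02 0.02 0 0;0.07 -0.3 0.04 0.02 0.02 0 0;0.07 -0.3 0.04 0.02 0.02 0 0;0.07 -0.3 0.04 0.02 0.02 0 0;0.07 -0.3 0.04 0.02 0.02 0 0;0.07 -0.3 0.04 0.02 0.02 0 0;0.07 -0.3 0.04 0.02 0.02 0 0;0.05 -0.3 0.04 0.02 0.02 0 0;0.05 -0.3 0.04 0.02 0.02 0 0'; python3 -c "
from h import *
st();snap('wrist','w10');sheet('w10')"
```

```text
clock: 17.65
position: [0.5247, 0.1185, 0.0757]
ee_rot: [-0.018, 1.0, 0.007, 0.013]
ft_force: [0.3, 3.5, 12.0]
grip_width: -0.004
t 17.65 tcp [0.5247 0.1185 0.0757] tip [0.5266 0.1196 0.0028] F [ 0.3  3.5 12. ] g -0.4
[[-0.999 -0.035  0.026]
 [-0.035  0.999  0.015]
 [-0.027  0.014 -1.   ]]
sheet rect mm [510.8 153.1] [109.5 105.3] ang 86.4
```

View pics/w10.png

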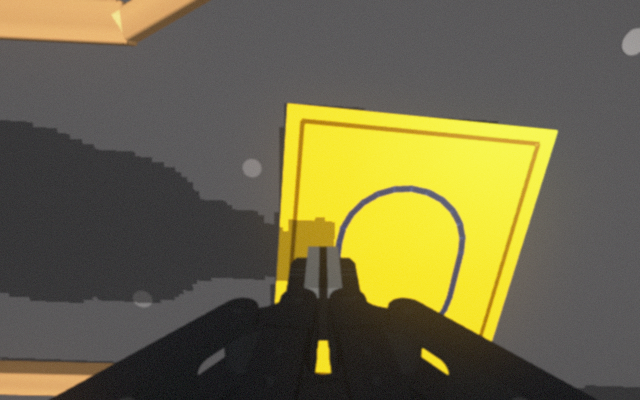

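```bash
python3 -c "
from h import *
import pickle
o=pickle.load(open('pics/w10.pkl','rb'))
print('sheet front',plane('wrist',[[287,103],[556,129]],.003,o).round(4))
print('-x rail inner',plane('wrist',[[5,38],[130,44]],.009,o).round(4))
print('+x rail inner',plane('wrist',[[5,361],[100,362]],.009,o).round(4))
"
```

```text
sheet front [[0.4555 0.1021 0.003 ]
 [0.4618 0.2099 0.003 ]]
-x rail inner [[0.4367 0.0049 0.009 ]
 [0.437  0.0477 0.009 ]]
+x rail inner [[ 0.5787 -0.0315  0.009 ]
 [ 0.5783  0.0133  0.009 ]]
```

```bash
python3 -m crank '0.14 -0.28 0.04 0.02 0.06 -0.03 0;0.15 -0.28 0.04 0.02 0.06 -0.03 0;0.15 -0.28 0.04 0.02 0.06 -0.03 0;0.15 -0.28 0.04 0.02 0.06 -0.03 0;0.12 -0.25 0.04 0.02 0.05 -0.03 0;0.06 -0.2 0.04 0.02 0.05 -0.02 0;0.04 -0.1 0.04 0.02 0.04 0 0;0.03 0 0.03 0 0.02 0 0;0.02 0 0.03 0 0.02 0 0;0 0 0.03 0 0 0 0'; python3 -c "
from h import *
st();snap('wrist','w11');sheet('w11')"
```

```text
clock: 18.7
position: [0.5091, 0.0544, 0.0757]
ee_rot: [-0.031, 1.0, 0.004, 0.003]
ft_force: [-4.5, 0.2, 14.3]
grip_width: 0.004
t 18.7 tcp [0.5091 0.0544 0.0757] tip [0.5096 0.055  0.0027] F [-4.5  0.2 14.3] g 0.4
[[-0.998 -0.062  0.006]
 [-0.062  0.998  0.007]
 [-0.007  0.007 -1.   ]]
sheet rect mm [492.6  88. ] [109.7 104.1] ang 87.75
```

View pics/w11.png

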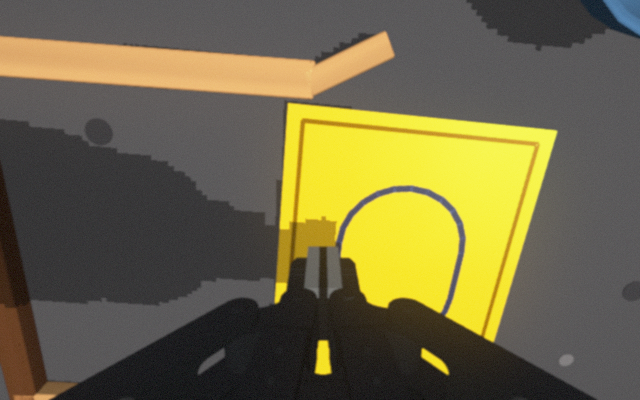

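```bash
python3 -c "
from h import *
import pickle
o=pickle.load(open('pics/w11.pkl','rb'))
print('sheet front',plane('wrist',[[287,103],[556,130]],.003,o).round(4))
print('-x rail inner',plane('wrist',[[5,76],[312,98]],.009,o).round(4))
print('stop inner z0',plane('wrist',[[2,160],[20,300],[45,383]],.009,o).round(4),plane('wrist',[[45,383],[80,383]],0.0,o))
"
```

```text
sheet front [[0.439  0.0355 0.003 ]
 [0.4429 0.144  0.003 ]]
-x rail inner [[ 0.4356 -0.067   0.009 ]
 [ 0.4364  0.0453  0.009 ]]
stop inner z0 [[ 0.4672 -0.0749  0.009 ]
 [ 0.5313 -0.0807  0.009 ]
 [ 0.5783 -0.0781  0.009 ]] [[ 0.58798727 -0.08658338  0.        ]
 [ 0.5869801  -0.06843003  0.        ]]
```

```bash
python3 -m crank '0.02 -0.15 0.04 0.02 0.02 0.02 0;0.04 -0.25 0.04 0.02 0.03 0 0;0.05 -0.25 0.04 0.02 0.04 0 0;0.05 -0.25 0.04 0.02 0.04 0 0;0.05 -0.25 0.04 0.02 0.04 0 0;0.05 -0.25 0.04 0.02 0.04 0 0;0.05 -0.25 0.04 0.02 0.04 0 0;0.05 -0.25 0.04 0.02 0.04 0 0;0.04 -0.2 0.04 0.02 0.03 0 0;0.02 -0.1 0.04 0.02 0.02 0 0'; python3 -c "
from h import *
st();snap('wrist','w12');sheet('w12')"
```

```text
clock: 19.75
position: [0.5151, -0.0254, 0.0757]
ee_rot: [-0.034, 0.999, -0.004, -0.0]
ft_force: [-1.4, 5.2, 14.0]
grip_width: 0.003
t 19.75 tcp [ 0.5151 -0.0254  0.0757] tip [ 0.5151 -0.0259  0.0027] F [-1.4  5.2 14. ] g 0.2
[[-0.998 -0.069 -0.001]
 [-0.069  0.998 -0.008]
 [ 0.001 -0.008 -1.   ]]
sheet rect mm [497.8   7.1] [109.7 104.9] ang 88.76
```

View pics/w12.png

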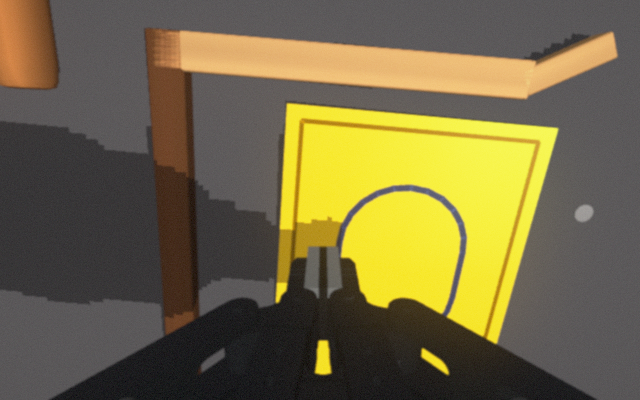

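```bash
python3 -m crank '0.07 -0.15 0.04 0.01 0.02 0.03 0;0.08 -0.15 0.04 0.01 0.02 0.03 0;0.08 -0.15 0.04 0.01 0.02 0.03 0;0.08 -0.12 0.04 0.01 0.02 0.03 0;0.05 -0.1 0.04 0.01 0.02 0.03 0;0.03 -0.08 0.04 0.01 0.02 0 0;0.03 -0.06 0.04 0.01 0.02 0 0;0.02 -0.06 0.04 0.01 0.01 0 0;0.02 -0.06 0.04 0 0.01 0 0;0.02 -0.06 0.04 0 0 0 0'; python3 -c "
from h import *
st();snap('wrist','w13');sheet('w13')"
```

```text
clock: 20.8
position: [0.5152, -0.0584, 0.0757]
ee_rot: [-0.027, 1.0, -0.005, 0.007]
ft_force: [-2.2, 3.1, 16.0]
grip_width: 0.0
t 20.8 tcp [ 0.5152 -0.0584  0.0757] tip [ 0.5163 -0.0591  0.0027] F [-2.2  3.1 16. ] g 0.0
[[-0.998 -0.055  0.015]
 [-0.055  0.998 -0.009]
 [-0.015 -0.01  -1.   ]]
sheet rect mm [500.  -25.8] [109.7 107.7] ang 89.01
```

View pics/w13.png

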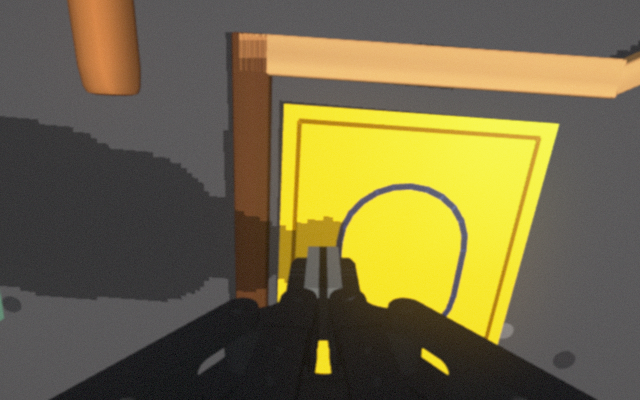

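```bash
python3 -m crank '0.12 -0.08 0.04 0.01 0.02 0.03 0;0.12 -0.08 0.04 0.01 0.02 0.03 0;0.12 -0.08 0.04 0.01 0.02 0.03 0;0.12 -0.1 0.04 0.01 0.02 0 0;0.06 -0.12 0.04 0.01 0.02 0 0;0.04 -0.15 0.04 0.01 0.02 0 0;0.02 -0.18 0.04 0.01 0.02 0 0;0.02 -0.2 0.04 0.01 0.01 0 0;0.02 -0.2 0.04 0 0.01 0 0;0 -0.2 0.04 0 0 0 0'; python3 -c "
from h import *
st();snap('wrist','w14');sheet('w14')"
```

```text
clock: 21.85
position: [0.5069, -0.0798, 0.0755]
ee_rot: [-0.035, 0.999, 0.012, 0.009]
ft_force: [-17.4, 27.4, 35.4]
grip_width: -0.002
t 21.85 tcp [ 0.5069 -0.0798  0.0755] tip [ 0.5082 -0.0781  0.0025] F [-17.4  27.4  35.4] g -0.2
[[-0.997 -0.069  0.017]
 [-0.069  0.997  0.024]
 [-0.018  0.023 -1.   ]]
sheet rect mm [498.1 -30.8] [109.5 111. ] ang 89.55
```

View pics/w14.png

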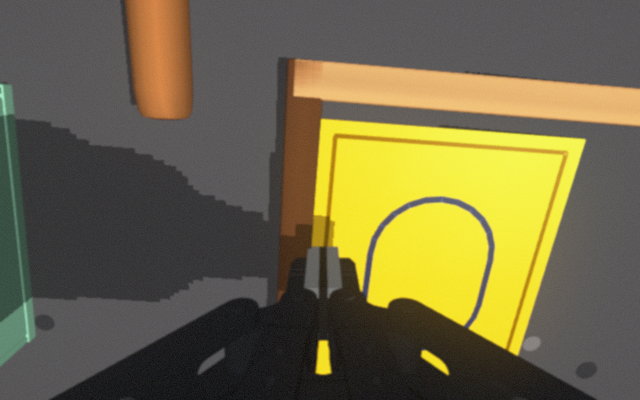

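```bash
python3 -m crank '0 0.05 -0.3 0 0 0 0;0 0 -0.6 0 0 0 20;0 0 -0.9 0 0 0 85;0.2 -0.1 -0.9 0 0 0.05 85;0.2 -0.25 -0.9 -0.03 0.02 0.1 85;0.2 -0.35 -0.9 -0.03 0.02 0.1 85;0.2 -0.35 -0.9 -0.03 0.02 0.1 85;0.2 -0.35 -0.5 -0.03 0.02 0.1 85;0.2 -0.2 -0.1 -0.03 0.02 0.1 85;0 0 0 0 0 0 85'; python3 -c "
from h import *
st();snap('wrist','w15');sheet('w15')"
```

```text
clock: 22.9
position: [0.4562, -0.149, 0.3225]
ee_rot: [0.001, 1.0, 0.025, 0.001]
ft_force: [-0.0, -0.4, -0.2]
grip_width: 0.994
t 22.9 tcp [ 0.4562 -0.149   0.3225] tip [ 0.4563 -0.1454  0.2495] F [-0.  -0.4 -0.2] g 84.9
[[-1.     0.002  0.002]
 [ 0.002  0.999  0.049]
 [-0.001  0.049 -0.999]]
sheet rect mm [504.2 -20.4] [131.5 158.7] ang 89.27
```

View pics/w15.png

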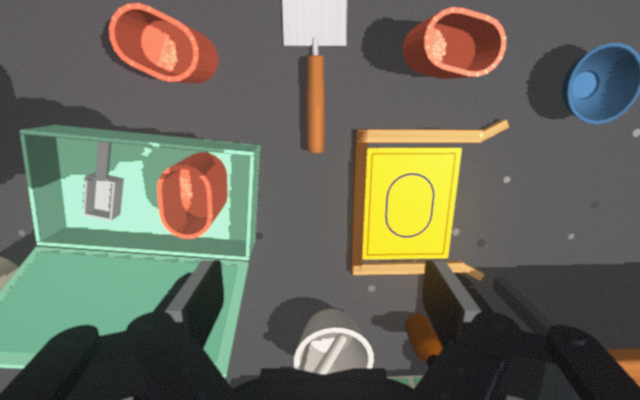

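The sheet sits home in the tray, its edge at the dark stop around (365,150)–(358,262). The target coral mold is in the box at (190,195) and the scoop at (103,197). Measuring both.

Run:
```python
from h import *
import pickle
o=pickle.load(open('pics/w15.pkl','rb')); im=np.load('pics/w15im.npy'); d=np.load('pics/w15.npy')
hsv=cv2.cvtColor(im,cv2.COLOR_RGB2HSV)
m=cv2.inRange(hsv,(24,150,120),(34,255,255)); k=np.zeros_like(m);k[135:275,355:475]=1;m*=k
m=cv2.morphologyEx(m,cv2.MORPH_CLOSE,np.ones((5,5)))
c=max(cv2.findContours(m,cv2.RETR_EXTERNAL,cv2.CHAIN_APPROX_NONE)[0],key=cv2.contourArea)
Q=plane('wrist',c[:,0].astype(float),.003,o)[:,:2]; print('sheet',cv2.minAreaRect((Q*1000).astype(np.float32)))
# oval
dk=cv2.inRange(hsv,(0,0,0),(180,255,150)); k=np.zeros_like(dk);k[165:245,380:440]=1;dk*=k
cs=cv2.findContours(dk,cv2.RETR_EXTERNAL,cv2.CHAIN_APPROX_NONE)[0]; c=max(cs,key=cv2.contourArea)
Q=plane('wrist',c[:,0].astype(float),.003,o)[:,:2]; print('oval',cv2.fitEllipse((Q*1000).astype(np.float32)),cv2.minAreaRect((Q*1000).astype(np.float32)))
print('rail -x inner z9',plane('wrist',[[366,143],[470,141]],.009,o).round(4),'stop',plane('wrist',[[366,150],[357,258]],.009,o).round(4))
# points per pixel
v,u=np.mgrid[:400,:640]; P=pts('wrist',np.c_[u.ravel(),v.ravel()],d,o).reshape(400,640,3)
H,S,V=[hsv[...,i].astype(int) for i in range(3)]
co=((H<9)|(H>172))&(S>120)&(V>80); kk=np.zeros(co.shape,bool);kk[145:245,150:235]=1; co&=kk
rim=co&(P[...,2]>0.068)&(P[...,2]<.085)
q=P[rim]; print('rim n',rim.sum(),q.mean(0).round(4), 'z',np.percentile(q[:,2],[5,50,95]).round(4)); r=cv2.minAreaRect((q[:,:2]*1000).astype(np.float32)); print('rim rect',r)
hu=cv2.convexHull((q[:,:2]*1000).astype(np.float32)); print('hull ell',cv2.fitEllipse(hu))
mint=(H>65)&(H<90)&(S>40)
rm=mint&(np.abs(P[...,2]-.048)<.004)&(v<270)
q=P[rm]; print('boxrim',rm.sum(),cv2.minAreaRect((q[:,:2]*1000).astype(np.float32)))
lid=mint&(P[...,2]>.06)&(v>250); q=P[lid]; print('lid',np.percentile(q,[1,50,99],axis=0).round(3))
print('scoop',P[180:215,88:120].reshape(-1,3).mean(0), P[150,103])
```

```text
sheet ((512.819091796875, -30.502487182617188), (109.206298828125, 139.73291015625), 89.56988525390625)
oval ((551.9879760742188, -28.82478141784668), (0.000587332178838551, 3.8156652450561523), 178.64158630371094) ((551.9879150390625, -28.826091766357422), (3.7581586837768555, 3.146566086797975e-05), 88.63665771484375)
rail -x inner z9 [[ 0.436  -0.0867  0.009 ]
 [ 0.4349  0.031   0.009 ]] stop [[ 0.4438 -0.0865  0.009 ]
 [ 0.5772 -0.0929  0.009 ]]
rim n 966 [ 0.4786 -0.2686  0.0718] z [0.0689 0.0721 0.0734]
rim rect ((481.279296875, -269.31707763671875), (50.196170806884766, 73.25164794921875), 86.46849822998047)
hull ell ((480.9837951660156, -269.0773620605469), (52.966705322265625, 74.72393798828125), 86.21422576904297)
boxrim 3556 ((487.59326171875, -322.06793212890625), (221.01463317871094, 124.36939239501953), 83.65190887451172)
lid [[ 0.439 -0.434  0.061]
 [ 0.559 -0.327  0.116]
 [ 0.6   -0.098  0.332]]
scoop [ 0.49270229 -0.37920446  0.01217611] [ 0.43857834 -0.36385418  0.02268518]
```

```bash
python3 -c "
from h import *
plan([.481,-.269,.12],Rt(0,-3.5),10,.073)"
```

```text
t 22.95 from [ 0.4566 -0.1482  0.322 ] to [ 0.481 -0.269  0.193] F [ 1.  -1.3 -0.4] row x10: [-0.07  -0.309  0.314] [ 0.035 -0.     0.043]
```

```bash
python3 -m crank '-0.07 -0.31 0.31 0.035 0 0.04 65;-0.07 -0.31 0.31 0.035 0 0.04 65;-0.07 -0.31 0.31 0.035 0 0.04 65;-0.07 -0.31 0.31 0.035 0 0.04 65;-0.07 -0.31 0.31 0.035 0 0.04 65;-0.07 -0.31 0.31 0.035 0 0.04 65;-0.07 -0.31 0.31 0.035 0 0.04 65;-0.07 -0.31 0.31 0.035 0 0.04 65;-0.07 -0.3 0.3 0.035 0 0.04 65;0 0 0 0 0 0 65'; python3 -c "
from h import *
o=st();snap('wrist','w16');plan([.481,-.269,.038],Rt(0,-3.5),9,.073)"
```

```text
clock: 23.95
position: [0.4757, -0.261, 0.18]
ee_rot: [0.024, 1.0, 0.001, -0.013]
ft_force: [-0.4, 1.2, -1.1]
grip_width: 0.759
t 23.95 tcp [ 0.4757 -0.261   0.18  ] tip [ 0.4738 -0.2608  0.107 ] F [-0.4  1.2 -1.1] g 64.8
[[-0.999  0.048 -0.026]
 [ 0.048  0.999  0.003]
 [ 0.027  0.002 -1.   ]]
t 24.0 from [ 0.4759 -0.2602  0.1807] to [ 0.481 -0.269  0.111] F [ 0.4  0.4 -0.4] row x9: [-0.018 -0.024  0.193] [ 0.002 -0.021  0.011]
```

View pics/w16.png

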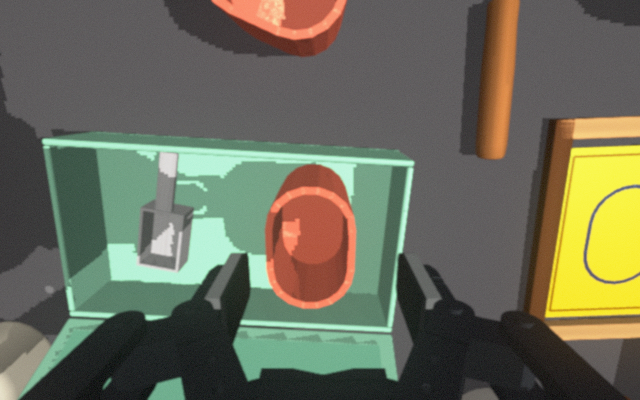

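Run:
```python
from h import *
import pickle
o=pickle.load(open('pics/w16.pkl','rb')); im=np.load('pics/w16im.npy'); d=np.load('pics/w16.npy')
hsv=cv2.cvtColor(im,cv2.COLOR_RGB2HSV);H,S,V=[hsv[...,i].astype(int) for i in range(3)]
v,u=np.mgrid[:400,:640]; P=pts('wrist',np.c_[u.ravel(),v.ravel()],d,o).reshape(400,640,3)
rim=((H<9)|(H>172))&(S>100)&(P[...,2]>.069)&(v>150)&(v<320)&(u>240)&(u<380)
q=P[rim]; print(rim.sum(),np.percentile(q[:,2],[5,50,95])); print(cv2.minAreaRect((q[:,:2]*1000).astype(np.float32)))
print(plane('wrist',[[311,190],[311,308],[266,247],[356,247]],.074,o).round(4))
```

```text
2482 [0.07013089 0.07219191 0.07336422]
((459.80999755859375, -267.96490478515625), (49.50144577026367, 117.43294525146484), 86.69034576416016)
[[ 0.4464 -0.2667  0.074 ]
 [ 0.5173 -0.2707  0.074 ]
 [ 0.4777 -0.2934  0.074 ]
 [ 0.4801 -0.2437  0.074 ]]
```

```bash
python3 -m crank '-0.02 -0.024 0.1 0 -0.02 0.01 65;-0.02 -0.024 0.2 0 -0.02 0.01 65;-0.02 -0.024 0.2 0 -0.02 0.01 65;-0.02 -0.024 0.2 0 -0.02 0.01 65;-0.02 -0.024 0.2 0 -0.02 0.01 65;-0.02 -0.024 0.2 0 -0.02 0.01 65;-0.02 -0.024 0.2 0 -0.02 0.01 65;-0.02 -0.024 0.2 0 -0.02 0.01 65;-0.02 -0.024 0.15 0 -0.02 0.01 65;0 0 0 0 0 0 65'; python3 -c "
from h import *
o=st();plan([.482,-.2687,.038],Rt(0,-3.4),3,.073)"
```

```text
clock: 25.0
position: [0.4826, -0.2677, 0.1084]
ee_rot: [0.029, 1.0, 0.002, 0.001]
ft_force: [-0.3, 0.2, 0.2]
grip_width: 0.757
t 25.0 tcp [ 0.4826 -0.2677  0.1084] tip [ 0.4827 -0.2675  0.0354] F [-0.3  0.2  0.2] g 64.7
[[-0.998  0.058  0.001]
 [ 0.058  0.998  0.003]
 [-0.001  0.003 -1.   ]]
t 25.0 from [ 0.4826 -0.2677  0.1084] to [ 0.482  -0.2687  0.111 ] F [-0.3  0.2  0.2] row x3: [ 0.005 -0.009 -0.022] [0.008 0.003 0.003]
```

Aligned. Closing the gripper, moderate force.

```bash
python3 -m crank '0 -0.01 0 0 0 0 55;0 -0.01 0 0 0 0 50;0 0 0 0 0 0 45;0 0 0 0 0 0 40;0 0 0 0 0 0 40;0 0 0 0 0 0 40;0 0 0 0 0 0 40;0 0 -0.05 0 0 0 40;0 0 -0.1 0 0 0 40;0 0 -0.2 0 0 0 40' 35; python3 -c "
from h import *
o=st()"
```

```text
clock: 26.0
position: [0.4823, -0.2684, 0.1231]
ee_rot: [0.029, 1.0, 0.002, 0.0]
ft_force: [0.7, 0.0, -0.7]
grip_width: 0.584
t 26.0 tcp [ 0.4823 -0.2684  0.1231] tip [ 0.4824 -0.2682  0.0501] F [ 0.7  0.  -0.7] g 49.8
[[-0.998  0.058  0.001]
 [ 0.058  0.998  0.003]
 [-0.     0.003 -1.   ]]
```

```bash
python3 -m crank '0 0 -0.4 0 0 0 40;0 0 -0.6 0 0 0 40;0 0 -0.6 0 0 0 40;-0.05 0.3 -0.4 0 0 -0.05 40;-0.1 0.6 -0.2 0 0 -0.05 40;-0.1 0.8 0 0 0 -0.05 40;-0.1 0.8 0 0 0 -0.05 40;-0.1 0.8 0 0 0 -0.05 40;-0.1 0.8 0 0 0 -0.05 40;-0.1 0.6 0 0 0 -0.05 40'; python3 -c "
from h import *
o=st();plan([.5128,-.0305,.147],Rt(0,-.4),8)"
```

```text
clock: 27.0
position: [0.5158, -0.0812, 0.2243]
ee_rot: [0.009, 1.0, -0.0, 0.005]
ft_force: [0.9, 1.5, -1.1]
grip_width: 0.585
t 27.0 tcp [ 0.5158 -0.0812  0.2243] tip [ 0.5165 -0.0813  0.1513] F [ 0.9  1.5 -1.1] g 50.0
[[-1.     0.018  0.009]
 [ 0.018  1.    -0.   ]
 [-0.009 -0.    -1.   ]]
t 27.0 from [ 0.5158 -0.0812  0.2243] to [ 0.5128 -0.0305  0.147 ] F [ 0.9  1.5 -1.1] row x8: [0.013 0.158 0.241] [-0.     0.008 -0.01 ]
```

```bash
python3 -m crank '0.01 0.1 0.24 0 0.01 -0.01 40;0.01 0.12 0.24 0 0.01 -0.01 40;0.01 0.12 0.24 0 0.01 -0.01 40;0.01 0.12 0.24 0 0.01 -0.01 40;0.01 0.12 0.24 0 0.01 -0.01 40;0.01 0.12 0.24 0 0.01 -0.01 40;0.01 0.12 0.2 0 0.01 -0.01 40;0.01 0.06 0.1 0 0.01 -0.01 40;0 0 0 0 0 0 40;0 0 0 0 0 0 40'; python3 -c "
from h import *
o=st();snap('wrist','w17');plan([.5128,-.0305,.11],Rt(0,-.4),6)"
```

```text
clock: 28.0
position: [0.5128, -0.0435, 0.1498]
ee_rot: [0.003, 1.0, -0.0, -0.001]
ft_force: [0.4, -0.2, -2.1]
grip_width: 0.584
t 28.0 tcp [ 0.5128 -0.0435  0.1498] tip [ 0.5126 -0.0436  0.0768] F [ 0.4 -0.2 -2.1] g 49.9
[[-1.     0.006 -0.003]
 [ 0.006  1.    -0.001]
 [ 0.003 -0.001 -1.   ]]
t 28.05 from [ 0.5129 -0.0435  0.1499] to [ 0.5128 -0.0305  0.11  ] F [-0.4  0.4 -2. ] row x6: [0.    0.054 0.166] [-0.001 -0.003  0.002]
```

View pics/w17.png

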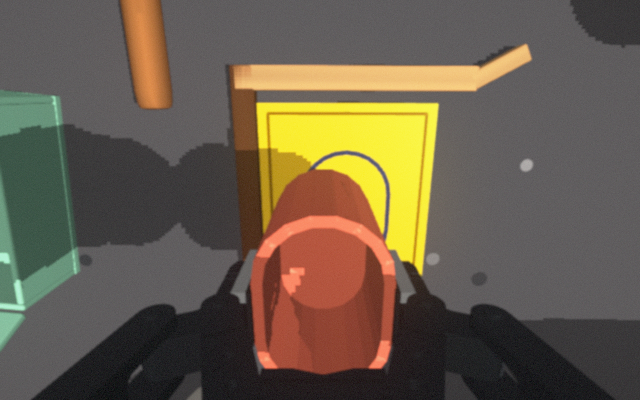

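Run:
```python
from h import *
import pickle
o=pickle.load(open('pics/w17.pkl','rb'))
C=plane('wrist',[[257.5,102.5],[438.5,102.5],[348,152.5],[390,200],[422,275]],.003,o).round(4);print(C)
m=(C[0]+C[1])/2; print('sheet center est',m[0]+.07,m[1]+.0005, 'yaw',np.degrees(np.arctan2(-(C[1]-C[0])[0],(C[1]-C[0])[1])))
im=np.load('pics/w17im.npy');cv2.imwrite('pics/w17c.png',cv2.resize(im[80:300,220:460],None,fx=2.6,fy=2.6,interpolation=cv2.INTER_CUBIC)[:,:,::-1])
```

```text
[[ 0.4428 -0.0836  0.003 ]
 [ 0.4434  0.0252  0.003 ]
 [ 0.4733 -0.0287  0.003 ]
 [ 0.5047 -0.0008  0.003 ]
 [ 0.5598  0.0244  0.003 ]]
sheet center est 0.5131000000000001 -0.028699999999999996 yaw -0.31596616928838683
```

View pics/w17c.png

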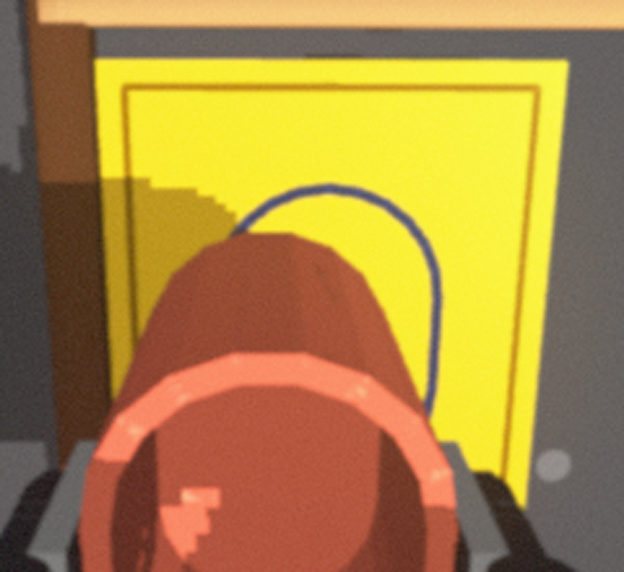

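```bash
python3 -m crank '0 0.06 0.1 0 0 0 40;0 0.06 0.15 0 0 0 40;0 0.06 0.15 0 0 0 40;0 0.06 0.15 0 0 0 40;0 0.06 0.15 0 0 0 40;0 0.04 0.1 0 0 0 40;0 0 0 0 0 0 40;0 0 0 0 0 0 40;0 0 0 0 0 0 40;0 0 0 0 0 0 40'; python3 -c "
from h import *
o=st();snap('wrist','w18');plan([.513,-.029,.1075],Rt(0,-.3),4)
im=np.load('pics/w18im.npy');cv2.imwrite('pics/w18c.png',cv2.resize(im[60:330,200:480],None,fx=2.2,fy=2.2,interpolation=cv2.INTER_CUBIC)[:,:,::-1])"
```

```text
clock: 29.05
position: [0.5134, -0.0291, 0.1158]
ee_rot: [0.003, 1.0, -0.0, -0.001]
ft_force: [-0.1, 0.4, -0.6]
grip_width: 0.58
t 29.05 tcp [ 0.5134 -0.0291  0.1158] tip [ 0.5133 -0.0292  0.0428] F [-0.1  0.4 -0.6] g 49.5
[[-1.     0.006 -0.001]
 [ 0.006  1.    -0.001]
 [ 0.001 -0.001 -1.   ]]
t 29.1 from [ 0.5134 -0.0291  0.1158] to [ 0.513  -0.029   0.1075] F [ 0.4  0.3 -1.3] row x4: [0.003 0.001 0.052] [-0.002 -0.002 -0.002]
```

View pics/w18c.png

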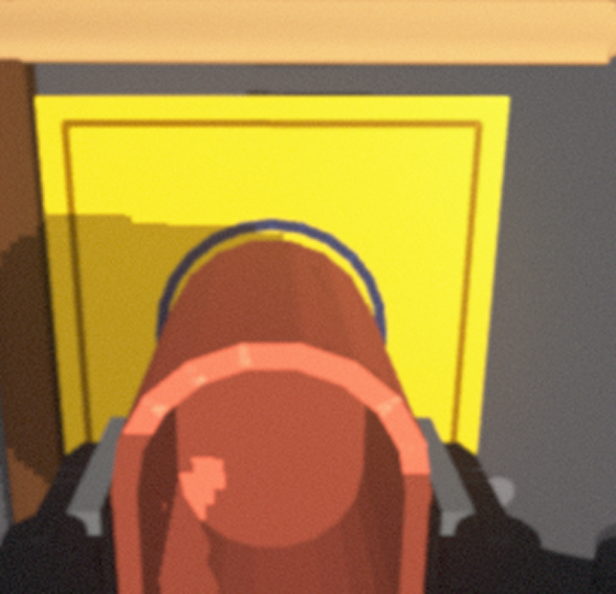

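```bash
python3 -m crank '0 0 0.05 0 0 0 40;0 0 0.05 0 0 0 40;0 0 0.05 0 0 0 40;0 0 0.04 0 0 0 40;0 0 0.03 0 0 0 40;0 0 0.02 0 0 0 40;0 0 0 0 0 0 40;0 0 0 0 0 0 40;0 0 0 0 0 0 40;0 0 0 0 0 0 40'; python3 -c "
from h import *
o=st();snap('wrist','w19')
im=np.load('pics/w19im.npy');cv2.imwrite('pics/w19c.png',cv2.resize(im[60:330,200:480],None,fx=2.2,fy=2.2,interpolation=cv2.INTER_CUBIC)[:,:,::-1])"
```

```text
clock: 30.1
position: [0.5147, -0.0294, 0.1076]
ee_rot: [0.003, 1.0, -0.0, 0.001]
ft_force: [-0.7, 0.5, 1.1]
grip_width: 0.581
t 30.1 tcp [ 0.5147 -0.0294  0.1076] tip [ 0.5148 -0.0294  0.0346] F [-0.7  0.5  1.1] g 49.6
[[-1.     0.007  0.002]
 [ 0.007  1.    -0.   ]
 [-0.002 -0.    -1.   ]]
```

View pics/w19c.png

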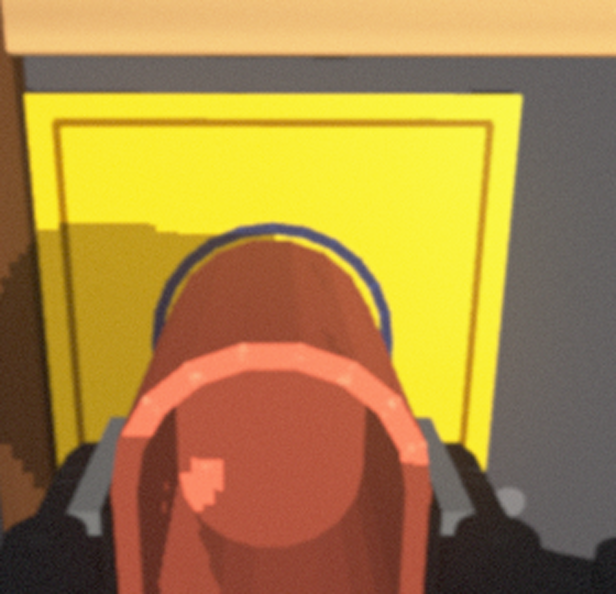

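```bash
python3 -m crank '0 0 0 0 0 0 51;0 0 0 0 0 0 53;0 0 0 0 0 0 57;0 0 0 0 0 0 66;0 0 0 0 0 0 70;0 0 -0.1 0 0 0 70;0 0 -0.3 0 0 0 70;0 0 -0.6 0 0 0 70;0 0 -0.7 0 0 0 70;0 0 -0.8 0 0 0 70'; python3 -c "
from h import *
o=st();plan([.43,-.1,.33],Rt(0,-.3),8)"
```

```text
clock: 31.15
position: [0.5124, -0.0295, 0.2095]
ee_rot: [0.004, 1.0, -0.001, -0.003]
ft_force: [0.9, 0.2, -0.1]
grip_width: 0.819
t 31.15 tcp [ 0.5124 -0.0295  0.2095] tip [ 0.512  -0.0296  0.1365] F [ 0.9  0.2 -0.1] g 69.9
[[-1.     0.007 -0.005]
 [ 0.007  1.    -0.001]
 [ 0.005 -0.001 -1.   ]]
t 31.15 from [ 0.5124 -0.0295  0.2095] to [ 0.43 -0.1   0.33] F [ 0.9  0.2 -0.1] row x8: [ 0.257 -0.222 -0.375] [-0.001 -0.005 -0.002]
```

```bash
python3 -m crank '0.1 0 -0.4 0 0 0 70;0.26 -0.2 -0.38 0 0 0 0;0.26 -0.25 -0.38 0 0 0 0;0.26 -0.25 -0.38 0 0 0 0;0.26 -0.25 -0.38 0 0 0 0;0.26 -0.25 -0.38 0 0 0 0;0.26 -0.25 -0.3 0 0 0 0;0.26 -0.2 -0.2 0 0 0 0;0 0 0 0 0 0 0;0 0 0 0 0 0 0'; python3 -c "
from h import *
o=st();snap('wrist','w20');snap('top','t20')"
```

```text
clock: 32.15
position: [0.4325, -0.0981, 0.3403]
ee_rot: [0.004, 1.0, 0.0, 0.006]
ft_force: [0.2, -0.5, 0.7]
grip_width: -0.0
t 32.15 tcp [ 0.4325 -0.0981  0.3403] tip [ 0.4334 -0.0981  0.2673] F [ 0.2 -0.5  0.7] g -0.0
[[-1.     0.009  0.012]
 [ 0.009  1.     0.001]
 [-0.012  0.001 -1.   ]]
```

View pics/w20.png

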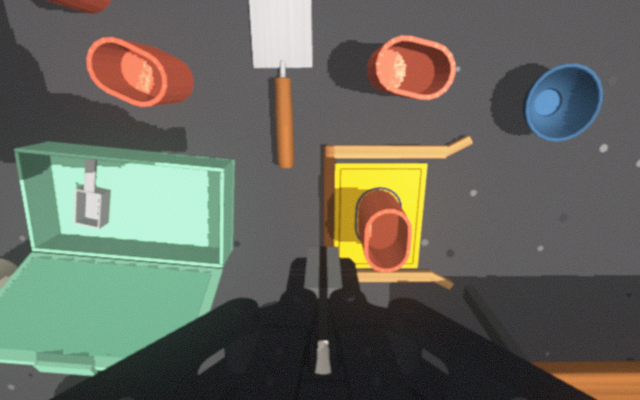

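View pics/t20.png

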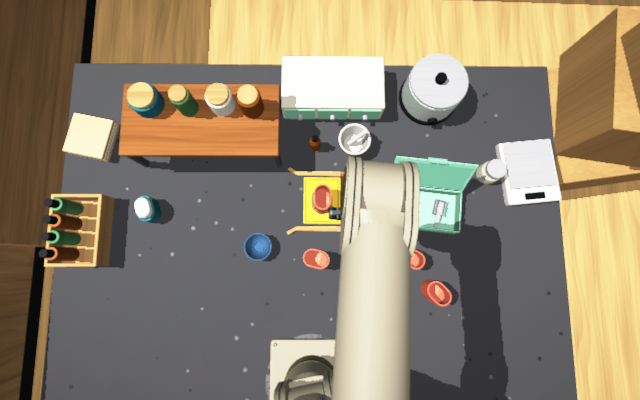

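The mold stands upright on the oval, rim at about (387,240) in the wrist view. Checking its alignment numerically and measuring around the lid.

Run:
```python
from h import *
import pickle
o=pickle.load(open('pics/w20.pkl','rb')); im=np.load('pics/w20im.npy'); d=np.load('pics/w20.npy')
hsv=cv2.cvtColor(im,cv2.COLOR_RGB2HSV);H,S,V=[hsv[...,i].astype(int) for i in range(3)]
v,u=np.mgrid[:400,:640]; P=pts('wrist',np.c_[u.ravel(),v.ravel()],d,o).reshape(400,640,3)
rim=((H<9)|(H>172))&(S>100)&(P[...,2]>.066)&(v>180)&(v<280)&(u>340)&(u<420)
q=P[rim]; print('rim',rim.sum(),np.percentile(q[:,2],[5,50,95]),cv2.minAreaRect((q[:,:2]*1000).astype(np.float32)))
m=cv2.inRange(hsv,(24,150,100),(34,255,255)); k=np.zeros_like(m);k[155:275,325:440]=1;m*=k
m=cv2.morphologyEx(m,cv2.MORPH_CLOSE,np.ones((5,5)))
c=max(cv2.findContours(m,cv2.RETR_EXTERNAL,cv2.CHAIN_APPROX_NONE)[0],key=cv2.contourArea)
print('sheet',cv2.minAreaRect((plane('wrist',c[:,0].astype(float),.003,o)[:,:2]*1000).astype(np.float32)))
mint=(H>65)&(H<90)&(S>40)&(v>255)&(u<225); q=P[mint&(P[...,2]>.07)]; print('lid pts',np.percentile(q,[1,50,99],axis=0).round(3))
A=np.c_[q[:,0],q[:,1],np.ones(len(q))]; s=np.linalg.lstsq(A,q[:,2],rcond=None)[0]; print('lid slope',s, 'angle',np.pi-np.arctan(np.hypot(s[0],s[1])))
d=np.load('pics/t20.npy');im=np.load('pics/t20im.npy')
P=pts('top',np.c_[u.ravel(),v.ravel()],d).reshape(400,640,3)
for nm,(x0,y0,x1,y1) in dict(pot=(400,55,470,127),bottle=(478,158,508,186),scale=(496,138,560,206),mortar=(336,122,372,158)).items():
    q=P[y0:y1,x0:x1].reshape(-1,3); q=q[q[:,2]>.02]; print(nm,np.percentile(q,[2,98],axis=0).round(3))
```

```text
rim 666 [0.06697373 0.07088859 0.07228904] ((449.0185852050781, -47.62062072753906), (206.5051727294922, 51.952640533447266), 14.41884994506836)
sheet ((512.9893798828125, -30.391738891601562), (109.58744812011719, 139.36434936523438), 89.4888687133789)
lid pts [[ 0.419 -0.429  0.071]
 [ 0.57  -0.32   0.121]
 [ 0.598 -0.129  0.348]]
lid slope [-1.06092482  0.23007881  0.8011942 ] angle 2.3151804323916787
pot [[ 0.75  -0.428  0.031]
 [ 0.908 -0.274  0.144]]
bottle [[ 0.56  -0.579  0.022]
 [ 0.635 -0.496  0.079]]
scale [[ 0.506 -0.722  0.025]
 [ 0.689 -0.532  0.076]]
mortar [[ 0.475 -0.165  0.022]
 [ 0.731 -0.057  0.636]]
```

Run:
```python
from h import *
import pickle
o=pickle.load(open('pics/w20.pkl','rb')); im=np.load('pics/w20im.npy'); d=np.load('pics/w20.npy')
hsv=cv2.cvtColor(im,cv2.COLOR_RGB2HSV);H,S,V=[hsv[...,i].astype(int) for i in range(3)]
v,u=np.mgrid[:400,:640]; P=pts('wrist',np.c_[u.ravel(),v.ravel()],d,o).reshape(400,640,3)
rim=((H<9)|(H>172))&(S>100)&(P[...,2]>.066)&(P[...,2]<.078)&(v>205)&(v<273)&(u>360)&(u<412)&(P[...,0]>.46)
q=P[rim]; print('rim',rim.sum(),q.min(0),q.max(0),cv2.minAreaRect((q[:,:2]*1000).astype(np.float32)))
print(plane('wrist',[[387,209],[387,272],[362,238],[411,238]],.073,o))
plan([.67,-.338,.34],Rt(0,-6.3),10)
```

```text
rim 655 [ 0.47615359 -0.05605889  0.06600866] [ 0.54991558 -0.00727926  0.07351878] ((513.02783203125, -31.750946044921875), (74.04142761230469, 48.41427993774414), 2.9740753173828125)
[[ 0.4763593  -0.03337544  0.073     ]
 [ 0.54964025 -0.02980643  0.073     ]
 [ 0.50873231 -0.05824107  0.073     ]
 [ 0.50919603 -0.00639122  0.073     ]]
t 32.25 from [ 0.4326 -0.098   0.3399] to [ 0.67  -0.338  0.34 ] F [-0.3  0.9 -0.1] row x10: [-0.625 -0.567  0.003] [0.001 0.008 0.073]
```

Mold centre is (0.513, -0.032) against sheet centre (0.513, -0.030), so it's good in position. I'll recheck the yaw later. Now the lid.

```bash
python3 -m crank '-0.3 -0.3 0 0 0.01 0.07 0;-0.65 -0.58 0 0 0.01 0.07 0;-0.65 -0.58 0 0 0.01 0.07 0;-0.65 -0.58 0 0 0.01 0.07 0;-0.65 -0.58 0 0 0.01 0.07 0;-0.65 -0.58 0 0 0.01 0.07 0;-0.65 -0.58 0 0 0.01 0.07 0;-0.65 -0.58 0 0 0.01 0.07 0;-0.65 -0.58 0 0 0.01 0.07 0;-0.55 -0.5 0 0 0.01 0.07 0'; python3 -c "
from h import *
o=st();plan([.672,-.34,.115],Rt(0,-6.3),8,.073)"
```

```text
clock: 33.25
position: [0.6764, -0.3236, 0.3275]
ee_rot: [0.045, 0.999, 0.003, -0.008]
ft_force: [0.4, 0.7, -0.1]
grip_width: 0.0
t 33.25 tcp [ 0.6764 -0.3236  0.3275] tip [ 0.6752 -0.3231  0.2545] F [ 0.4  0.7 -0.1] g 0.0
[[-0.996  0.09  -0.016]
 [ 0.09   0.996  0.006]
 [ 0.016  0.005 -1.   ]]
t 33.25 from [ 0.6764 -0.3236  0.3275] to [ 0.672 -0.34   0.188] F [ 0.4  0.7 -0.1] row x8: [ 0.005 -0.054  0.436] [ 0.004 -0.015  0.018]
```

```bash
python3 -m crank '0 0 0.2 0 0 0 0;0 -0.03 0.43 0 -0.02 0.02 0;0 -0.05 0.43 0 -0.02 0.02 0;0 -0.05 0.43 0 -0.02 0.02 0;0 -0.05 0.43 0 -0.02 0.02 0;0 -0.05 0.43 0 -0.02 0.02 0;0 -0.05 0.43 0 -0.02 0.02 0;0 -0.05 0.3 0 -0.02 0.02 0;0 0 0.1 0 0 0 0;0 0 0 0 0 0 0'; python3 -c "
from h import *
o=st();snap('scene','s21')
im=np.load('pics/s21im.npy');cv2.imwrite('pics/s21c.png',cv2.resize(im[100:300,120:400],None,fx=2.7,fy=2.7,interpolation=cv2.INTER_CUBIC)[:,:,::-1])"
```

```text
clock: 34.25
position: [0.6753, -0.3299, 0.1775]
ee_rot: [0.052, 0.999, 0.005, -0.007]
ft_force: [0.4, 0.2, 0.3]
grip_width: 0.003
t 34.25 tcp [ 0.6753 -0.3299  0.1775] tip [ 0.6743 -0.3291  0.1045] F [0.4 0.2 0.3] g 0.3
[[-0.994  0.104 -0.014]
 [ 0.104  0.994  0.011]
 [ 0.015  0.01  -1.   ]]
```

View pics/s21c.png

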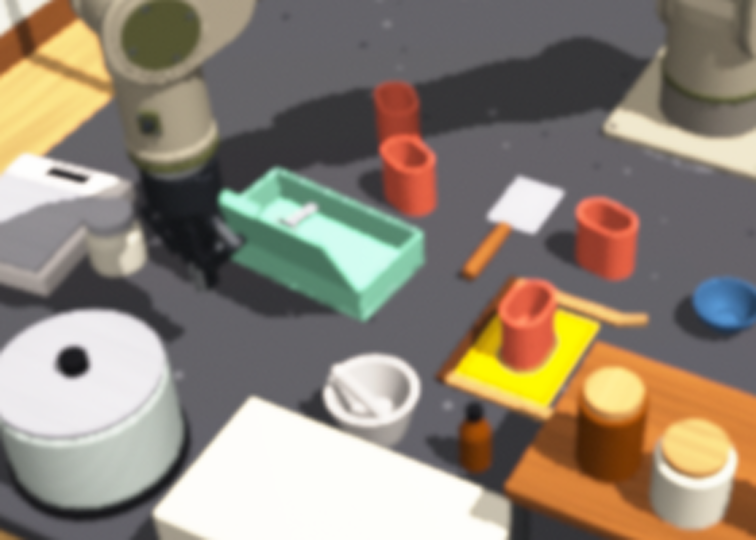

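```bash
python3 -m crank '0.3 0 -0.1 0 0 0 0;0.4 0 -0.1 0 0 0 0;0.35 0 -0.1 0 0 0 0;0.3 0 -0.1 0 0 0 0;0.3 0 -0.05 0 0 0 0;0.3 0 0 0 0 0 0;0.3 0 0 0 0 0 0;0.3 0 0 0 0 0 0;0.3 0 0 0 0 0 0;0.2 0 0 0 0 0 0'; python3 -c "
from h import *
o=st();snap('scene','s22')
im=np.load('pics/s22im.npy');cv2.imwrite('pics/s22c.png',cv2.resize(im[100:300,120:400],None,fx=2.7,fy=2.7,interpolation=cv2.INTER_CUBIC)[:,:,::-1])"
```

```text
clock: 35.3
position: [0.5557, -0.3176, 0.2096]
ee_rot: [0.05, 0.999, 0.003, 0.002]
ft_force: [0.3, -0.4, -0.7]
grip_width: 0.002
t 35.3 tcp [ 0.5557 -0.3176  0.2096] tip [ 0.556  -0.3172  0.1366] F [ 0.3 -0.4 -0.7] g 0.2
[[-0.995  0.1    0.005]
 [ 0.1    0.995  0.005]
 [-0.004  0.006 -1.   ]]
```

View pics/s22c.png

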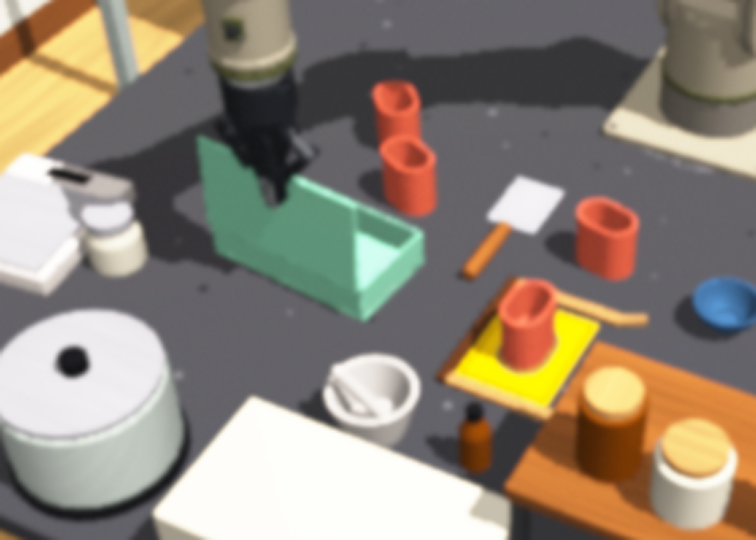

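The lid is nearly upright with the finger behind it. I'll push it over and then lift away.

```bash
python3 -m crank '0.25 0 0 0 0 0 0;0.3 0 0 0 0 0 0;0.3 0 0 0 0 0 0;0.2 0 0 0 0 0 0;0.1 0 -0.1 0 0 0 0;0 0 -0.3 0 0 0 0;0 0 -0.5 0 0 0 0;0 0 -0.5 0 0 0 0;0 0 -0.3 0 0 0 0;0 0 0 0 0 0 0'; python3 -c "
from h import *
o=st();snap('scene','s23')
im=np.load('pics/s23im.npy');cv2.imwrite('pics/s23c.png',cv2.resize(im[100:300,120:400],None,fx=2.7,fy=2.7,interpolation=cv2.INTER_CUBIC)[:,:,::-1])"
```

```text
clock: 36.35
position: [0.5083, -0.3134, 0.2853]
ee_rot: [0.05, 0.999, 0.002, 0.005]
ft_force: [0.9, 0.1, -0.7]
grip_width: -0.001
t 36.35 tcp [ 0.5083 -0.3134  0.2853] tip [ 0.5089 -0.3132  0.2123] F [ 0.9  0.1 -0.7] g -0.1
[[-0.995  0.1    0.009]
 [ 0.1    0.995  0.003]
 [-0.009  0.004 -1.   ]]
```

View pics/s23c.png

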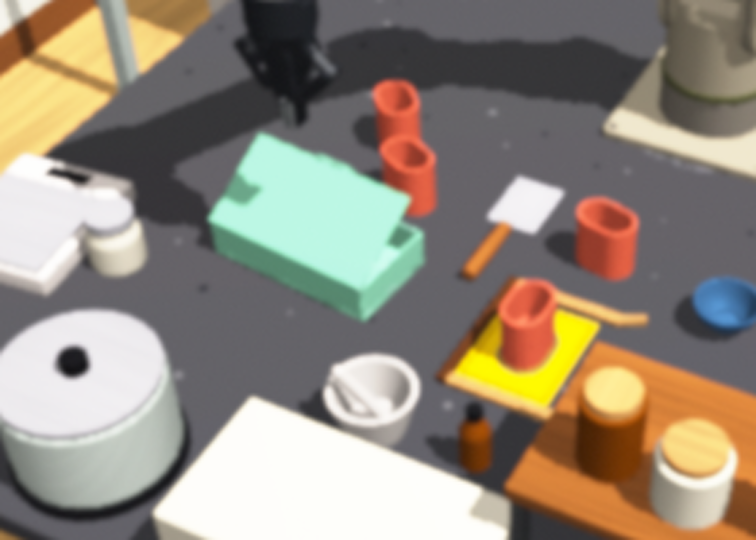

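Lid falling. I'll move the arm aside (up and toward -x) to clear the views and let the lid settle.

```bash
python3 -m crank '0 0 -0.3 0 0 0 0;0.2 0.2 -0.3 0 0 0 0;0.3 0.4 -0.3 0 0 0 0;0.3 0.5 -0.2 0 0 0 0;0.3 0.5 -0.1 0 0 0 0;0.3 0.5 0 0 0 0 0;0.3 0.5 0 0 0 0 0;0.2 0.4 0 0 0 0 0;0 0 0 0 0 0 0;0 0 0 0 0 0 0'; python3 -c "
from h import *
o=st();snap('scene','s24');snap('wrist','w24')
im=np.load('pics/s24im.npy');cv2.imwrite('pics/s24c.png',cv2.resize(im[100:300,120:400],None,fx=2.7,fy=2.7,interpolation=cv2.INTER_CUBIC)[:,:,::-1])"
```

```text
clock: 37.4
position: [0.4407, -0.1818, 0.3333]
ee_rot: [0.05, 0.999, 0.002, 0.0]
ft_force: [0.1, -0.2, 0.2]
grip_width: 0.002
t 37.4 tcp [ 0.4407 -0.1818  0.3333] tip [ 0.4407 -0.1815  0.2603] F [ 0.1 -0.2  0.2] g 0.1
[[-0.995  0.1    0.001]
 [ 0.1    0.995  0.004]
 [-0.001  0.004 -1.   ]]
```

View pics/s24c.png

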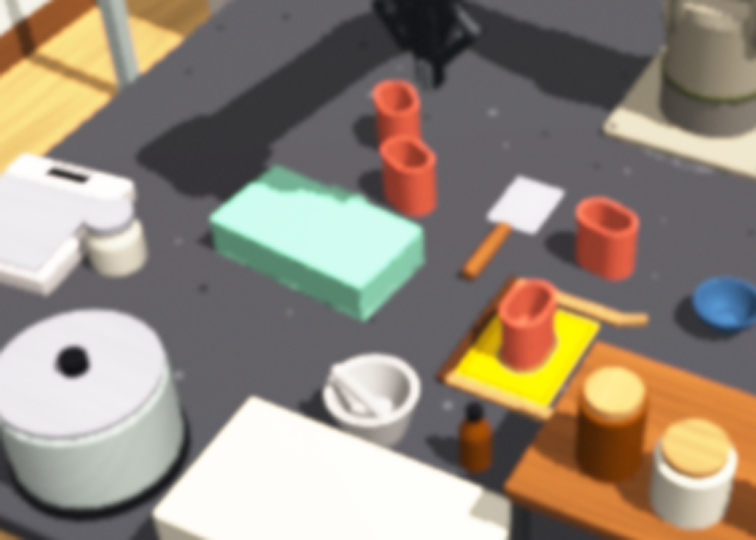

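View pics/w24.png

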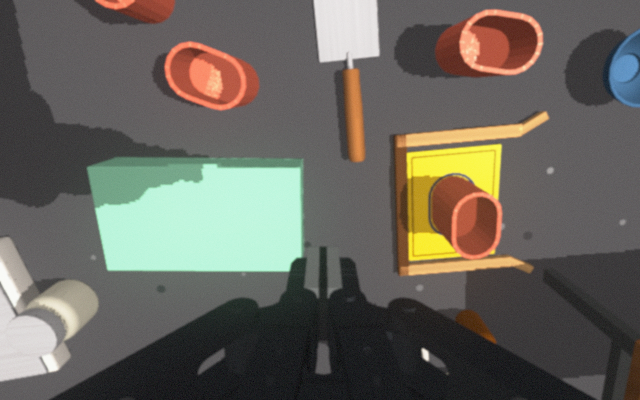

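The lid lies shut in the scene view and nothing else has moved. One closer look at the sheet/stop gap and the mold yaw.

```bash
python3 -m crank '0.1 0.3 0.1 0 0 -0.05 0;0.15 0.5 0.1 0 0 -0.1 0;0.15 0.5 0.1 0 0 -0.1 0;0.15 0.5 0.1 0 0 -0.1 0;0.15 0.5 0.1 0 0 -0.1 0;0.15 0.5 0.1 0 0 -0.1 0;0.15 0.5 0.1 0 0 -0.1 0;0.1 0.3 0 0 0 -0.05 0;0 0 0 0 0 0 0;0 0 0 0 0 0 0'
python3 - <<'E'
from h import *
import pickle
st();o,im,d=snap('wrist','w25')
cv2.imwrite('pics/w25c.png',cv2.resize(im[60:330,180:500],None,fx=2.4,fy=2.2,interpolation=cv2.INTER_CUBIC)[:,:,::-1])
E
```

```text
clock: 38.5
position: [0.4031, -0.0305, 0.3013]
ee_rot: [0.002, 1.0, 0.0, -0.002]
ft_force: [-0.0, -0.4, -0.5]
grip_width: -0.004
t 38.5 tcp [ 0.4031 -0.0305  0.3013] tip [ 0.4028 -0.0304  0.2283] F [-0.  -0.4 -0.5] g -0.4
[[-1.     0.005 -0.005]
 [ 0.005  1.     0.001]
 [ 0.005  0.001 -1.   ]]
```

View pics/w25c.png

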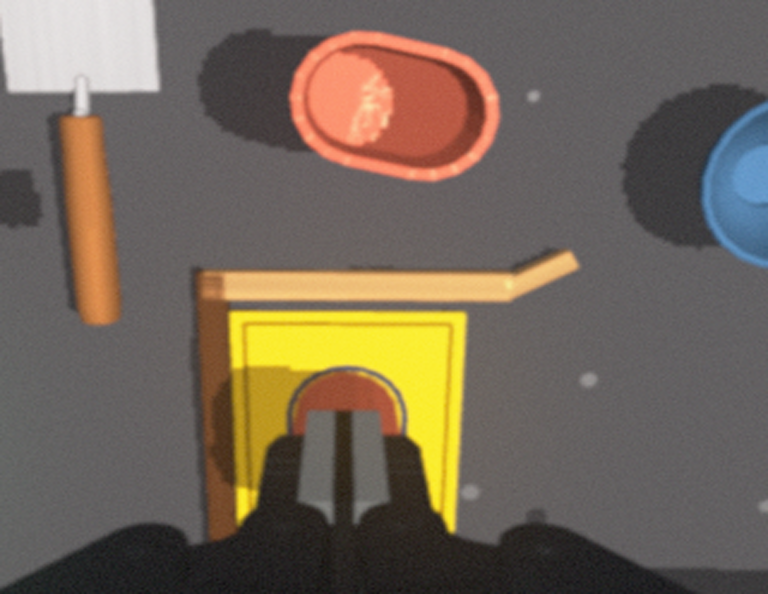

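Run:
```python
from h import *
import pickle
o=pickle.load(open('pics/w24.pkl','rb')); im=np.load('pics/w24im.npy'); d=np.load('pics/w24.npy')
hsv=cv2.cvtColor(im,cv2.COLOR_RGB2HSV);H,S,V=[hsv[...,i].astype(int) for i in range(3)]
v,u=np.mgrid[:400,:640]; P=pts('wrist',np.c_[u.ravel(),v.ravel()],d,o).reshape(400,640,3)
rim=((H<9)|(H>172))&(S>90)&(P[...,2]>.067)&(P[...,2]<.078)&(v>180)&(v<265)&(u>435)&(u<510)
c=np.c_[u[rim],v[rim]]; h=cv2.convexHull(c.astype(np.int32))[:,0].astype(float)
Q=(plane('wrist',h,.073,o)[:,:2]*1000).astype(np.float32); print(cv2.minAreaRect(Q),cv2.fitEllipse(Q))
# box lid top height
m=(H>65)&(H<90)&(S>40)&(u>105)&(u<300)&(v>165)&(v<265); print('lid z',np.percentile(P[m][:,2],[5,50,95]))
for n in ['w15','w20']: pass
```

```text
((511.8032531738281, -32.541290283203125), (51.403079986572266, 74.21224212646484), 89.42597198486328) ((511.5772399902344, -32.476627349853516), (54.86833572387695, 75.29785919189453), 93.34581756591797)
lid z [0.05052037 0.05179671 0.05307327]
```

```bash
python3 -c "
from workcell import hand_in
print(hand_in())"
```

```text
the job is handed in; nothing more can be done
None
```

I carried out the whole job and handed it in at about 38.6 s, inside the 72 s limit. I have no verdict on it.

- **Sheet:** I dragged it out from under the riser flat on the granite and slid it between the tray rails. In the last views it sits flush against the dark end stop, with its centre at about (0.513, -0.030) and yaw about -0.4°.
- **Mold:** I took the one in the mint box, which is the farthest of the four coral cups. It stands upright on the printed oval, centred within about 2 mm, with its yaw within about 0.5° of the sheet.
- **Lid:** It is shut, with its top at about 52 mm all over, against an expected 53. The scoop was still in the box in the last view before it closed.
- **Other things:** By eye in the scene pictures after the lid shut, none of the other things on the ledge had moved. I did not measure their positions again.

**What went wrong or disagreed:**
- The sheet yawed up to about 13° during the drag. It straightened once I pulled it from its leading side with the fingers closed.
- At the end stop the fingertips slid over the sheet and touched the stop, with the force reading reaching about 27 N sideways and 35 N downward.
- An earlier, noisier rim fit had put the mold's yaw at about +3°. A later, clearer view gave -0.6°.

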